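# Clamp a jar in a ratchet jar clamp

## Robot

A 6-joint arm with a two-finger parallel gripper is mounted at the origin on the work surface. World frame = base frame: x ahead of the robot, y to its left, z up, the work surface at z = 0. Lengths are in mm, angles in rad, forces in N, time in s.
With the tool pointing down it reaches from about 350 to 975 mm from the base axis. Payload 7.1 kg.
Tool frame: the origin (TCP) lies on the centre line of the jaws, within the pads' length; the fingertips stand 25 mm ahead of it and the grasp point (between the pads) lies 6 mm ahead of it (ctrl.nose_length is the distance from the TCP to the fingertips, in mm); x points along the fingers, y is the direction in which the jaws open and shut, and the axes are right-handed (so a half turn about x gives the same grasp; the last joint's range is limited). The gripper opens to 88 mm and grips with 3 to 60 N. Pads are 20 mm wide; open, the fingers measure 115 mm over their backs; the gripper's body (75 mm by 178 mm) begins 61 mm behind the grasp point.
Start: joints at [1.207, 0.423, 1.63, -0, 1.089, -0.019], TCP at [211.223, 588.209, 247.675] pointing down, gripper open.
Joint ranges: [-3, 3], [-0.9, 2.11], [0.09, 2.58], [-1.31, 4.45], [0.11, 2.69], [-2.54, 2.54]. Speed limits (rad/s): [2.39, 2.39, 3.01, 3.14, 3.14, 3.14].

## Interface

Orientations are given as a rotation vector (axis times angle).
In Python, from workcell import ctrl gives the robot as it stands.
- The arm moves only by the tool arm_command, never from a script. Its argument "deltas" is a list of rows, each a list of 4 numbers: the shift along the tool's x, y, z in m, then the turn about the tool's x in rad. In form: [[tx, ty, tz, yaw], ...]. A call has 1 to 10 rows; each row shifts and turns the pose as measured when the row begins, along the tool's axes as they then stand; what a row does not reach is not made up. A row lasts 1/10 s, in which the tool goes at most 50 mm and 8.59 degrees, less where a joint would pass 70% of its speed; a pose out of reach is approached as far as the arm can. A call is refused whole if a number of a shift passes 0.05 or a number of a turn 0.15, either way. A call with a gripper value outside its range is refused whole. "hand" is the finger opening in m, from 0 to 0.0878, set as the call begins (left out, the last holds). The fingers move at their own pace and stop on an object; the grip force is fixed at half the most. Time passes only in rows, so rows that do not move let the fingers close. It gives the time, the measured TCP pose, the force and the opening at its end, in the units of the state.
- ctrl.get_obs(): the state, without advancing time (a new reading comes with each control period).
- ctrl.get_image(name): name is "side" or "top" or "wrist"; returns the picture (420x560x3 uint8, red, green, blue); there is no depth.
- ctrl.get_calibration(name): a dict with "fx", "fy", "cx", "cy" (pixels), "R" (3x3) and "t" (3): a world point X has camera coordinates R X + t. Camera axes: x right, y down, z forward; pixel columns grow to the right and rows downward; lengths in mm; the calibration is good to about 2 mm. A picture is of the moment at which its call begins: read the wrist's pose just before it. get_calibration takes no time and is no camera call; for the wrist camera it gives the pose at the moment of the call.
- ctrl.close_job(): hands the job in, once; it reports no verdict.
The state is a dict: "t": time; "qpos": joint angles; "qvel": joint speeds; "joint_torque": joint torques, N m; "ee_pos": TCP position; "orientation": TCP orientation; "ft_force": force on the tool from outside, world axes, zero at the start; "moment": the same for the moment, N m; "width": finger opening in mm.
Only numpy, scipy, OpenCV 4.12 (cv2) and the standard library are available. Lean on these libraries where they do the work, as an engineer would, in place of code of your own. Each camera call takes 0.05 s, during which the arm holds its last target.

## Task

Clamp the glass jar in the ratchet jar clamp so that its stuck lid can be twisted off later: the red direction fin on the ratchet handle is set to open, so flip it fully over to its closing side, then swing the handle back and forth until the jaw holds the jar firmly against the V block, with about 25 N, never so hard that the glass could crack. Let go and leave the jar standing upright in the clamp, the fin on its closing side, and the other things on the table where they are.

Things in the scene. Friction and masses are not known exactly. Their poses are not given: they have to be found in the camera images.
- clamp: grey steel jar clamp fixed to the table: base plate 130 mm (x) by 295 mm (y), 10 mm thick, from y = -55 to +240 mm. Origin on the table, on the vertical axis of the ratchet wheel and handle; +y runs along the base to the jar and the V block, +z up. Its blue jaw (70 mm wide, 14 to 76 mm above the table) stands between wheel and jar.
- wheel_top (a point): centre of the top of the toothed ratchet wheel, 90 mm above the table; wheel 58 mm across, 16 teeth. Turning it counter-clockwise drives the jaw along the clamp's +y, 25 mm per rad. The drive is stiff and self-locking: the jaw stays where the ratchet leaves it and holds up to about 38 N when the handle is let go.
- handle (a joint): swing of the handle in rad, -0.6 to 0.6 (stops), positive counter-clockwise from above; at 0 it points along the clamp's -y. It stays where it is left. With the fin on closing, a positive swing closes the jaw; a negative one clicks freely back over the teeth (1 to 3 N at the grip), the jaw stays, and up to 0.4 rad of the next positive swing is lost before the pawl catches.
- handle_grip (a point): middle of the black round upright grip at the handle's end: 22 mm in diameter, 103 to 155 mm above the table, 130 mm from the wheel axis; this point 135 mm up. While it moves, pushing it to close takes about 7 N with the jaw free, and 0.19 N more for each newton on the jar (12 N at a 25 N grip). When the hand pauses, the reading settles 1 to 4 N lower.
- selector (a joint): direction fin in rad, turning about a vertical pivot on the handle bar 46 mm from the wheel axis: -0.4 (stop) opening side, +0.4 (stop) closing side, flipped when past 0.25. It stays where it is left; moving it takes 4 to 10 N at the fin, most near the end as a pawl pin meets the wheel.
- selector_fin (a point): middle of the red upright direction fin: 26 mm long, 8 mm thick, 109 to 135 mm above the table, on a red lever 11 mm wide; this point 122 mm up, 24 mm from the fin's pivot towards the wheel axis. To set it to closing push the fin sideways, clockwise round the wheel axis (with the handle at 0: towards the clamp's -x); it travels about 19 mm.
- pad: black rubber pad on the jaw, 62 mm wide, 17 to 73 mm above the table, sprung against the jaw: 14 N per mm, 5 mm of travel. Axes as the clamp's. Its face towards the jar lies 90 mm along +y from this origin and its middle 45 mm up. The origin starts at the clamp's origin and moves along the clamp's +y as the jaw closes, until the pad meets the jar.
- jar: empty glass jar with a brass-coloured lid, loose, upright on the base plate: 70 mm in diameter, 118 mm tall, about 0.3 kg, origin at the centre of its underside. A firm grip is 15 to 38 N; the glass cracks above 50 N.
- vblock: blue V block fixed on the base plate at a place that varies along it, 62 mm tall. Origin level with the plate's top, below the axis of a 70 mm jar seated in the V; the V opens to its -y, towards the jaw.
- bowl: white ceramic bowl, 130 mm across, 55 mm tall, origin at the centre of its underside; leave alone
- rolling_pin: wooden rolling pin, 420 mm long along its x, 48 mm thick, origin at the centre of its underside; leave alone
- sieve: green plastic sieve, 156 mm across, 50 mm tall, handle of 180 mm along its -x, origin at the centre of its underside; leave alone
- can_opener: steel can opener with a turning knob, lying flat, 170 mm long along its x, 33 mm tall, origin at its underside; leave alone
Mind the look-alikes: they are no part of the job. Of the things like the jar, leave any that is pink; of the rest the larger one is meant.

How it is judged (in metres and radians):
On the way, in this order (a step that is already met when the one before it is completed fails the run):
1. the direction fin is flipped to its closing side (value of joint selector above 0.25 rad), for 0.2 s.
2. a forward swing of the handle drives the jaw in by 8 mm or more (y of pad in the frame of clamp above 0.008 m and velocity of joint handle above 0.01 rad/s), for 0.05 s.
3. the handle is swung back while the jaw stays (y of pad in the frame of clamp above 0.008 m and velocity of joint handle below -0.05 rad/s), for 0.1 s.
4. another forward swing drives the jaw on, past 20 mm (y of pad in the frame of clamp above 0.02 m and velocity of joint handle above 0.01 rad/s), for 0.05 s.
At the end, for the whole second after the job is handed in: The jar stands upright (within 0.1 rad), at rest, its axis within 8 mm of its seat in the V block, pressed there by the pad with 15 to 38 N (more than 10 N on the V block), and the fin is still on its closing side (past 0.2 rad) (value of joint selector above 0.2 rad and contact force between pad and jar between 15 and 38 N and contact force between vblock and jar above 10 N and angle between jar's own z axis and vertical below 0.1 rad and linear speed of jar below 0.01 m/s and horizontal distance between jar and vblock below 0.008 m); the robot touches nothing.
It fails at once if the jar is squeezed with more than 50 N (it cracks) (contact force between pad and jar above 50 N).
It fails at once if the jar is tipped (angle between jar's own z axis and vertical above 0.25 rad).
It fails at once if the bowl, rolling pin, sieve or can opener is moved by more than 30 mm (distance of any of bowl, rolling_pin, sieve, can_opener from where it was at the start of the episode above 0.03 m).
It also fails if it takes over 64 s, if anything falls off the work surface, if the arm or the gripper's body presses on something with over 40 N, if the wrist force passes 120 N, or if a joint passes its speed limit or range.

## Working session

There is one attempt and no reset: what is moved stays moved. The work goes in short steps, Python scripts to look and compute and a tool call to move; the robot and the scene stay as the last step left them, time stands still between calls to the robot, and variables do not carry over. Pictures are saved under pics/ and viewed, and the job is handed in when it is done.

Besides the shell and the picture viewer there is one more tool, called as name(argument=value, ...), one argument or row to a line, values as JSON. arm_command: Moves the arm, as the interface text tells. Its arguments: {"type":"object","properties":{"deltas":{"type":"array","items":{"type":"array","items":{"type":"number"}}},"hand":{"type":"number"}},"required":["deltas"]}

```bash
ls; mkdir -p pics; python3 - <<'E'
from workcell import ctrl
import cv2,numpy as np
o=ctrl.get_obs();print({k:np.round(v,3).tolist() for k,v in o.items()})
for n in ["side","top","wrist"]:
    c=ctrl.get_calibration(n);print(n,c)
    cv2.imwrite(f"pics/{n}0.png",ctrl.get_image(n)[:,:,::-1])
print(ctrl.nose_length)
E
```

```text
pics
{'t': 0.0, 'qpos': [1.207, 0.424, 1.631, -0.0, 1.089, -0.019], 'qvel': [-0.0, -0.001, -0.0, -0.002, -0.001, 0.002], 'joint_torque': [-0.001, -54.463, -27.366, 0.064, 0.023, -0.0], 'ee_pos': [211.057, 587.715, 246.896], 'orientation': [0.269, 1.554, -0.272], 'ft_force': [-0.844, -0.06, 0.672], 'moment': [-0.006, 0.012, 0.049], 'width': 87.945}
side {'fx': 492.05145982903866, 'fy': 492.05145982903866, 'cx': 277.630298810679, 'cy': 215.53776198519853, 'R': array([[ 0.73724216, -0.67560162,  0.00603628],
       [-0.52204928, -0.57530593, -0.62967264],
       [ 0.42888057,  0.46106999, -0.77683713]]), 't': array([-422.43446868,  358.34755436, 1254.7961947 ])}
top {'fx': 481.3473569891778, 'fy': 481.3473569891778, 'cx': 274.7505881101521, 'cy': 217.89323483044674, 'R': array([[-0.00623321, -0.99982343, -0.01772724],
       [-0.99835643,  0.00723207, -0.05685183],
       [ 0.05697   ,  0.01734373, -0.99822523]]), 't': array([   5.43361448,  568.73208896, 1254.19874595])}
wrist {'fx': 361.7769913047322, 'fy': 361.7769913047322, 'cx': 278.1105438138228, 'cy': 208.02180962872433, 'R': array([[ 0.3384851 ,  0.94097114, -0.00107093],
       [ 0.90833686, -0.32644838,  0.26144905],
       [ 0.24566641, -0.08946937, -0.96521668]]), 't': array([-625.28342535,  -30.81411664,  390.19468052])}
25.0
```

View pics/side0.png

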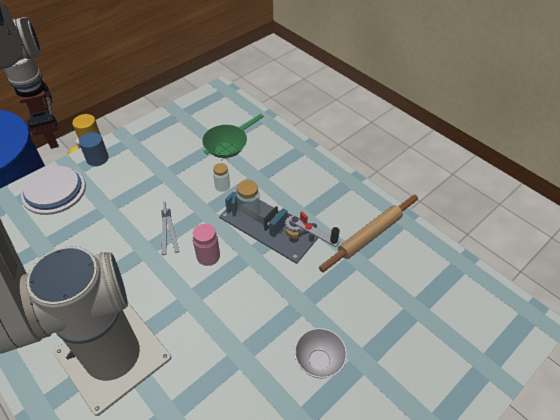

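View pics/top0.png

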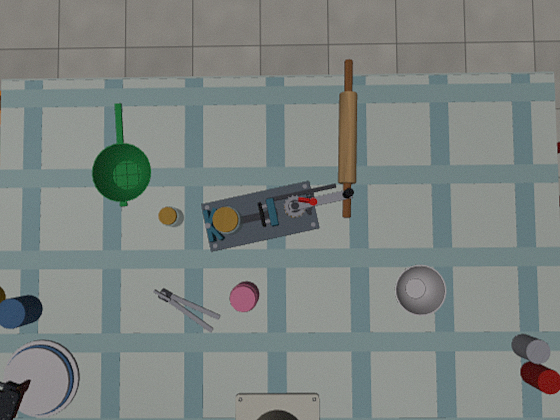

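View pics/wrist0.png

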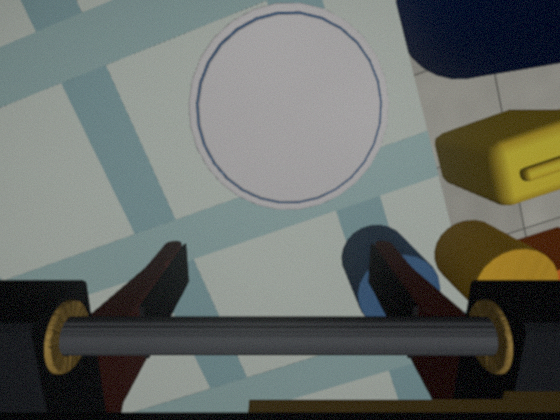

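```bash
python3 - <<'E'
import cv2
a=cv2.imread("pics/top0.png")[160:270,190:370]
cv2.imwrite("pics/topc.png",cv2.resize(a,None,fx=4.4,fy=4.4,interpolation=2))
a=cv2.imread("pics/side0.png")[160:270,210:390]
cv2.imwrite("pics/sidec.png",cv2.resize(a,None,fx=4.4,fy=4.4,interpolation=2))
E
```

```text
(no output)
```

View pics/topc.png

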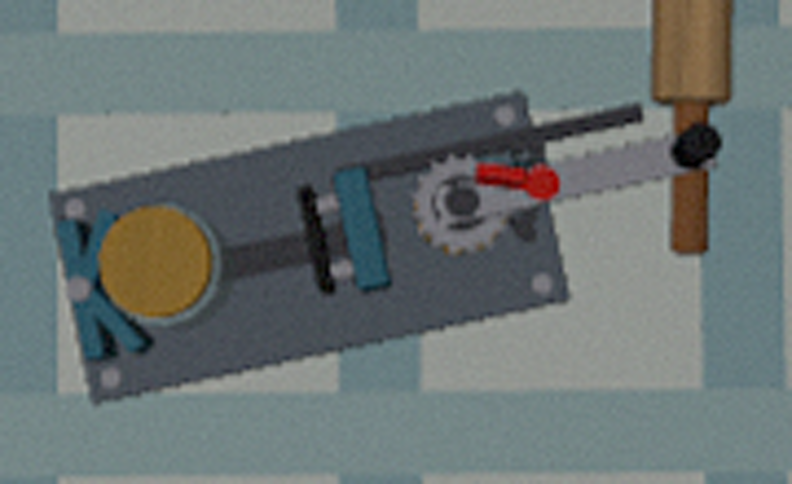

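View pics/sidec.png

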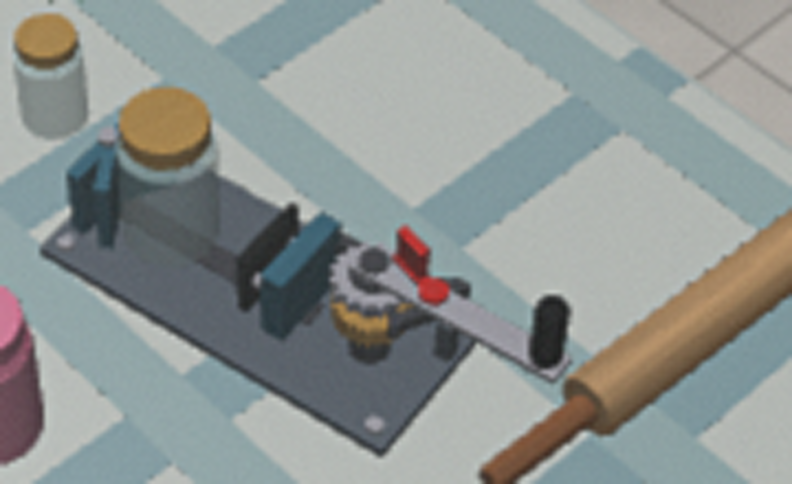

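```bash
cat > h.py <<'E'
from workcell import ctrl
import cv2,numpy as np
def ray(n,uv,z,c=None):
    c=c or ctrl.get_calibration(n)
    R,t=np.array(c['R']),np.array(c['t'])
    d=R.T@np.array([(uv[0]-c['cx'])/c['fx'],(uv[1]-c['cy'])/c['fy'],1]);o=-R.T@t
    return o+d*(z-o[2])/d[2]
def proj(n,X,c=None):
    c=c or ctrl.get_calibration(n)
    p=np.array(c['R'])@np.array(X)+np.array(c['t']);return np.array([c['fx']*p[0]/p[2]+c['cx'],c['fy']*p[1]/p[2]+c['cy']])
E
python3 - <<'E'
from h import *
T=lambda x,y,z:ray("top",(190+x/4.4,160+y/4.4),z).round(1)
S=lambda x,y,z:ray("side",(210+x/4.4,160+y/4.4),z).round(1)
c=[T(*p,10) for p in[(50,192),(95,403),(568,298),(522,93)]];print(*c)
c=np.array(c)[:,:2]
yd=((c[0]+c[1])-(c[2]+c[3]))/2;print("len",np.linalg.norm(yd));yd/=np.linalg.norm(yd)
mid=(c[2]+c[3])/2;w=mid+yd*55
yaw=np.arctan2(-yd[0],yd[1]);print("wheel from plate",w,"yaw",yaw)
print("hub",T(461,202,95),S(374,262,95),"grip",T(697,143,155),S(553,304,155))
print("lid",T(155,262,118),S(165,124,118))
print("fin top ends",T(478,172,135),T(530,182,135),"side",S(400,230,135),S(427,252,135),"pivot",T(543,183,109),S(433,292,109))
E
```

```text
[608.6 197.   10. ] [481.  169.5  10. ] [ 542.2 -115.4   10. ] [666.4 -89.1  10. ]
len 291.63418866792694
wheel from plate [593.07875048 -48.40686154] yaw 0.20546532415014013
hub [593.6 -49.6  95. ] [599.1 -44.8  95. ] grip [ 619.4 -174.4  155. ] [ 622.7 -175.   155. ]
lid [559.8 120.3 118. ] [563.7 123.4 118. ]
fin top ends [606.7 -58.  135. ] [601.  -86.2 135. ] side [606.4 -59.2 135. ] [606.5 -83.6 135. ] pivot [602.7 -94.9 109. ] [602.  -95.6 109. ]
```

```bash
cat >> h.py <<'E'
from scipy.spatial.transform import Rotation as Ro
W=np.array([594.5,-48.5]);YAW=0.205
EX=np.array([np.cos(YAW),np.sin(YAW)]);EY=np.array([-EX[1],EX[0]])
def C2W(x,y): return W+x*EX+y*EY
def st():
    o=ctrl.get_obs();R=Ro.from_rotvec(o['orientation']).as_matrix()
    p=o['ee_pos'];d=p[:2]-W
    print("t",round(o['t'],2),"tcp",p.round(1),"clampxy",(d@EX).round(1),(d@EY).round(1),"yaxis ang",round(np.arctan2(R[1,1],R[0,1]),3),"xax",R[:,0].round(3),"F",np.round(o['ft_force'],1),"Fclamp",np.round([o['ft_force'][:2]@EX,o['ft_force'][:2]@EY],1),"w",round(o['width'],1),"q6",round(o['qpos'][5],2))
    return o,R
def togo(xyz):
    o,R=st();print("tool delta mm",(R.T@(np.array(xyz)-o['ee_pos'])).round(1))
E
python3 - <<'E'
from h import *
o,R=st();print(R.round(3))
print("angle EX",YAW, "q",o['qpos'].round(2))
p=C2W(25,-16);togo([*p,200])
E
```

```text
t 0.15 tcp [211.1 587.9 247.1] clampxy -245.8 701.1 yaxis ang 1.226 xax [-0.    -0.001 -1.   ] F [0.5 0.2 0.9] Fclamp [0.5 0. ] w 87.6 q6 -0.02
[[-0.     0.338  0.941]
 [-0.001  0.941 -0.338]
 [-1.    -0.001 -0.   ]]
angle EX 0.205 q [ 1.21  0.42  1.63 -0.    1.09 -0.02]
t 0.15 tcp [211.1 587.9 247.1] clampxy -245.8 701.1 yaxis ang 1.226 xax [-0.    -0.001 -1.   ] F [0.5 0.2 0.9] Fclamp [0.5 0. ] w 87.6 q6 -0.02
tool delta mm [  47.6 -469.8  605.6]
```

arm_command(
  deltas=[
    [0,-0.029,0.037,0],
    [0,-0.029,0.037,0],
    [0,-0.029,0.037,0],
    [0,-0.029,0.037,0],
    [0,-0.029,0.037,0],
    [0,-0.029,0.037,0],
    [0,-0.029,0.037,0],
    [0,-0.029,0.037,0],
    [0,-0.029,0.037,0],
    [0,-0.029,0.037,0],
  ],
  hand=0,
)

```text
t: 1.15
ee_pos: [467.0, 180.4, 245.4]
orientation: [0.262, 1.555, -0.262]
ft_force: [0.4, 0.0, 0.8]
width: 11.0
```

```bash
python3 - <<'E'
from h import *
p=C2W(35,-16);togo([*p,220])
E
```

```text
t 1.15 tcp [467.  180.4 245.4] clampxy -78.2 250.1 yaxis ang 1.237 xax [-0.001 -0.    -1.   ] F [0.4 0.  0.8] Fclamp [ 0.4 -0. ] w 11.0 q6 -0.89
tool delta mm [  25.3 -170.2  233.8]
```

arm_command(
  deltas=[
    [0,-0.028,0.039,0],
    [0,-0.028,0.039,0],
    [0,-0.028,0.039,0],
    [0,-0.028,0.039,0],
    [0,-0.028,0.039,0],
    [0,-0.028,0.039,0],
    [0,0,0,0.15],
    [0,0,0,0.15],
    [0,0,0,0.15],
    [0,0,0,0.15],
  ],
)

```text
t: 2.15
ee_pos: [639.8, -74.6, 242.5]
orientation: [0.734, 1.445, -0.736]
ft_force: [-0.2, 0.1, 0.2]
width: 0.7
```

arm_command(
  deltas=[
    [0,0,0,0.15],
    [0,0,0,0.15],
    [0,0,0,0.13],
    [0,0,0,0],
  ],
)

```text
t: 2.55
ee_pos: [638.9, -74.9, 240.9]
orientation: [1.065, 1.298, -1.07]
ft_force: [0.1, 0.3, 0.7]
width: 0.5
```

```bash
python3 - <<'E'
from h import *
p=C2W(35,-16);togo([*p,200])
c=ctrl.get_calibration("wrist")
cv2.imwrite("pics/w1.png",ctrl.get_image("wrist")[:,:,::-1])
for n,x in dict(hub=[*W,98],fin=[608.6,-70,122],piv=[603.9,-93.5,109],grip=[*C2W(0,-130),155]).items(): print(n,proj("wrist",x,c).round(0))
E
```

```text
t 2.55 tcp [638.9 -74.9 240.9] clampxy 38.1 -34.9 yaxis ang 0.192 xax [-0.005  0.    -1.   ] F [0.1 0.3 0.7] Fclamp [0.1 0.3] w 0.5 q6 -0.33
tool delta mm [ 40.9  -3.1 -18.8]
hub [229. 161.]
fin [239. 198.]
piv [230. 222.]
grip [227. 353.]
```

View pics/w1.png

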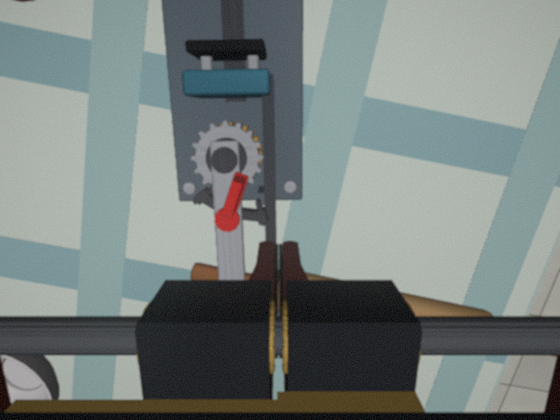

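arm_command(
  deltas=[
    [0.025,-0.003,-0.01,0],
    [0.03,0,-0.009,0],
    [0.03,0,0,0],
    [0.014,0,0,0],
    [0,0,0,0],
  ],
)

```text
t: 3.1
ee_pos: [632.8, -56.6, 140.2]
orientation: [1.05, 1.303, -1.052]
ft_force: [0.8, 0.1, 0.5]
width: 0.4
```

```bash
python3 - <<'E'
from h import *
p=C2W(20,-17);togo([*p,139])
c=ctrl.get_calibration("wrist")
cv2.imwrite("pics/w2.png",ctrl.get_image("wrist")[:,:,::-1])
E
```

```text
t 3.1 tcp [632.8 -56.6 140.2] clampxy 35.9 -15.7 yaxis ang 0.213 xax [-0.002 -0.    -1.   ] F [0.8 0.1 0.5] Fclamp [ 0.8 -0.1] w 0.4 q6 -0.32
tool delta mm [  1.3 -15.9   1.2]
```

View pics/w2.png

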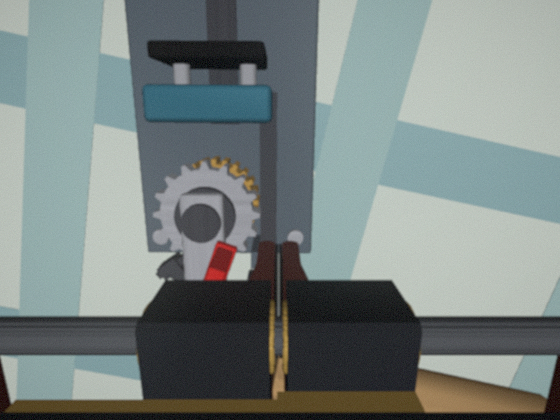

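arm_command(
  deltas=[
    [0.001,-0.004,0.001,0],
    [0,-0.004,0,0],
    [0,-0.004,0,0],
    [0,-0.003,0,0],
  ],
)

```text
t: 3.55
ee_pos: [620.6, -61.9, 144.5]
orientation: [1.052, 1.297, -1.047]
ft_force: [-0.5, -0.3, 0.1]
width: 0.5
```

```bash
python3 - <<'E'
from h import *
st()
cv2.imwrite("pics/w3.png",ctrl.get_image("wrist")[:,:,::-1])
E
```

```text
t 3.55 tcp [620.6 -61.9 144.5] clampxy 22.8 -18.4 yaxis ang 0.214 xax [ 0.006 -0.001 -1.   ] F [-0.5 -0.3  0.1] Fclamp [-0.5 -0.2] w 0.5 q6 -0.33
```

View pics/w3.png

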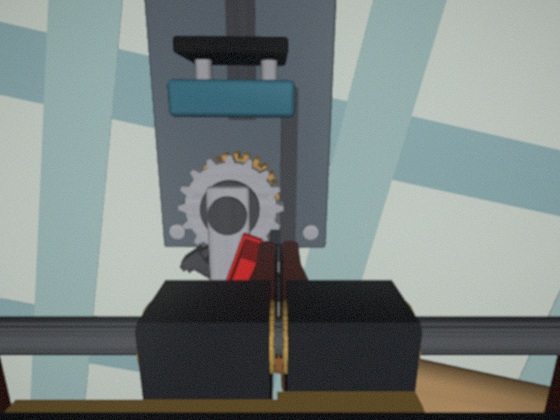

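arm_command(
  deltas=[
    [0.003,-0.004,-0.001,0],
    [0.001,-0.004,0,0],
    [0,-0.004,0,0],
    [0,-0.003,0,0],
  ],
)

```text
t: 4.0
ee_pos: [607.2, -63.4, 142.1]
orientation: [1.056, 1.292, -1.042]
ft_force: [4.2, 4.1, -0.6]
width: 0.7
```

```bash
python3 - <<'E'
from h import *
st()
cv2.imwrite("pics/w4.png",ctrl.get_image("wrist")[:,:,::-1])
E
```

```text
t 4.0 tcp [607.2 -63.4 142.1] clampxy 9.4 -17.2 yaxis ang 0.213 xax [ 0.013 -0.    -1.   ] F [ 4.2  4.1 -0.6] Fclamp [4.9 3.1] w 0.7 q6 -0.34
```

View pics/w4.png

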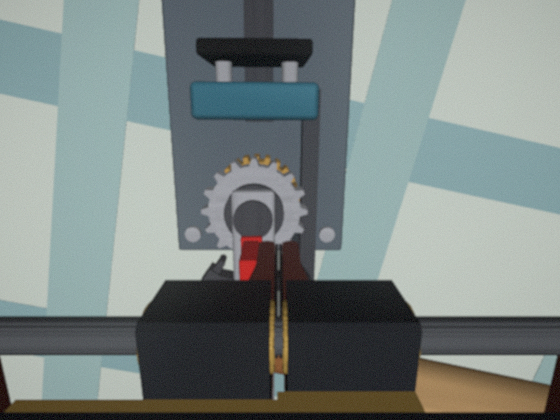

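arm_command(
  deltas=[
    [0.001,-0.004,0,0],
    [0,-0.004,0,0],
    [0,-0.003,0,0],
  ],
)

```text
t: 4.35
ee_pos: [599.6, -65.0, 142.1]
orientation: [1.06, 1.285, -1.036]
ft_force: [7.8, 3.7, -5.8]
width: 0.5
```

```bash
python3 - <<'E'
from h import *
st()
cv2.imwrite("pics/w5.png",ctrl.get_image("wrist")[:,:,::-1])
E
```

```text
t 4.35 tcp [599.6 -65.  142.1] clampxy 1.7 -17.2 yaxis ang 0.213 xax [ 0.022  0.    -1.   ] F [ 7.8  3.7 -5.8] Fclamp [8.3 2. ] w 0.5 q6 -0.35
```

View pics/w5.png

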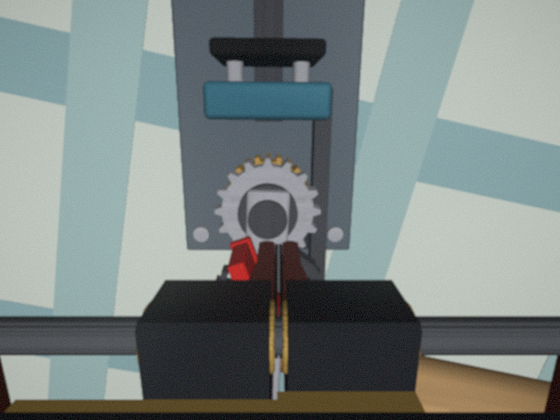

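arm_command(
  deltas=[
    [0,-0.003,0,0],
    [0,-0.003,0,0],
  ],
)

```text
t: 4.6
ee_pos: [596.8, -65.5, 142.1]
orientation: [1.063, 1.28, -1.031]
ft_force: [8.3, 5.9, -3.8]
width: 0.5
```

```bash
python3 - <<'E'
from h import *
st()
E
```

```text
t 4.6 tcp [596.8 -65.5 142.1] clampxy -1.2 -17.1 yaxis ang 0.214 xax [ 0.029  0.001 -1.   ] F [ 8.3  5.9 -3.8] Fclamp [9.3 4.1] w 0.5 q6 -0.35
```

arm_command(
  deltas=[
    [0,-0.004,0,0],
    [0,-0.004,0,0],
  ],
)

```text
t: 4.8
ee_pos: [592.2, -65.5, 142.2]
orientation: [1.068, 1.275, -1.025]
ft_force: [7.4, 9.6, -2.6]
width: 0.5
```

```bash
python3 - <<'E'
from h import *
st()
cv2.imwrite("pics/w6.png",ctrl.get_image("wrist")[:,:,::-1])
E
```

```text
t 4.8 tcp [592.2 -65.5 142.2] clampxy -5.8 -16.2 yaxis ang 0.213 xax [ 0.037  0.004 -0.999] F [ 7.4  9.6 -2.6] Fclamp [9.2 7.9] w 0.5 q6 -0.36
```

View pics/w6.png

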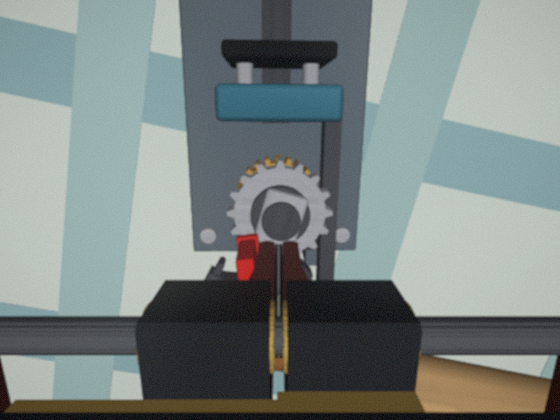

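arm_command(
  deltas=[
    [0,0.015,0,0],
    [0,0.02,0,0],
    [-0.04,0,0.01,0],
    [-0.05,0,0.02,0],
    [0,0,0,0],
  ],
)

```text
t: 5.35
ee_pos: [625.9, -88.7, 231.4]
orientation: [1.059, 1.288, -1.034]
ft_force: [0.7, -0.1, 1.0]
width: 0.5
```

```bash
python3 - <<'E'
from h import *
st()
im=ctrl.get_image("wrist")[:,:,::-1]
cv2.imwrite("pics/w7.png",im[100:310,130:410].repeat(2,0).repeat(2,1))
im=ctrl.get_image("side")[:,:,::-1]
cv2.imwrite("pics/s7.png",cv2.resize(im[190:260,270:360],None,fx=7,fy=7,interpolation=2))
E
```

```text
t 5.35 tcp [625.9 -88.7 231.4] clampxy 22.5 -45.7 yaxis ang 0.216 xax [ 0.021  0.002 -1.   ] F [ 0.7 -0.1  1. ] Fclamp [ 0.6 -0.2] w 0.5 q6 -0.38
```

View pics/w7.png

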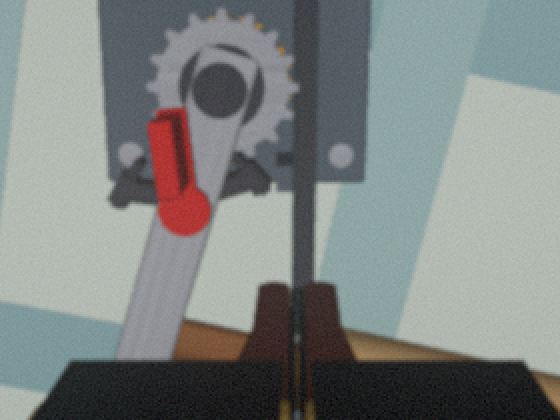

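View pics/s7.png

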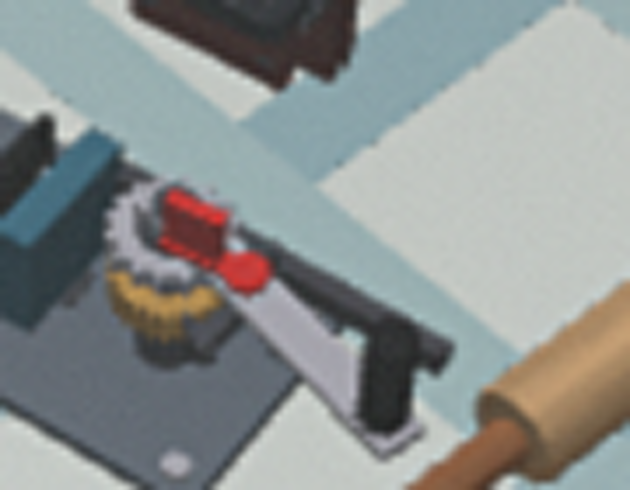

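```bash
python3 - <<'E'
from h import *
f=lambda u,v,z:ray("wrist",(130+u/2,100+v/2),z)[:2]
hub=f(219,90,98);piv=f(185,210,109);t1=f(160,119,135);t2=f(172,192,135)
print(hub,piv,t1,t2)
b=hub-piv;print(np.linalg.norm(b));fd=t1-t2;print(np.linalg.norm(fd))
an=lambda v:np.arctan2(v[1],v[0])
print("handle",an(b)-(np.pi/2+YAW),"sel by top",an(fd)-an(b),"sel by pivot->mid",an((t1+t2)/2-piv)-an(b), np.linalg.norm((t1+t2)/2-piv))
im=cv2.imread("pics/w7.png");im=cv2.resize(im[90:240,120:270],None,fx=4,fy=4,interpolation=0);cv2.imwrite("pics/w7z.png",im)
E
```

```text
[586.41694499 -45.27892169] [583.21143402 -88.95556868] [572.6046335  -54.09712875] [580.30003451 -76.53194681]
43.79411824150002
23.71793114977663
handle -0.27826052630068476 sel by top 0.4036960118922981 sel by pivot->mid 0.3517369301931019 24.588285318634778
```

View pics/w7z.png

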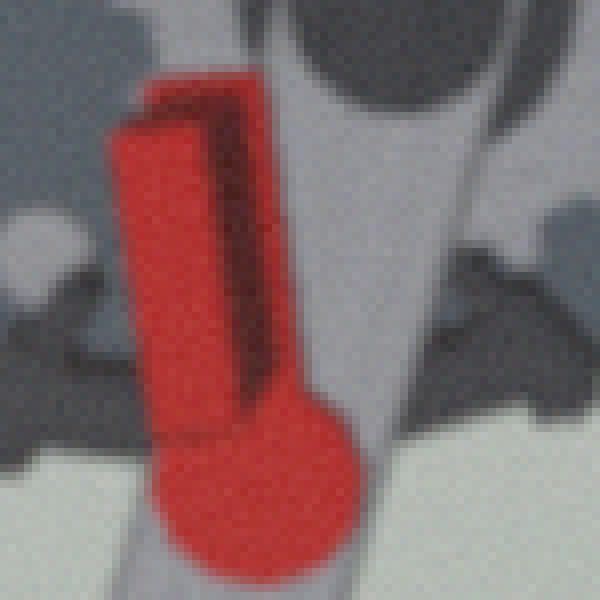

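```bash
python3 - <<'E'
from h import *
g=ray("side",(270+390/7,190+335/7),155);print(g)
im=ctrl.get_image("top")[:,:,::-1]
cv2.imwrite("pics/t8.png",cv2.resize(im[160:270,230:410],None,fx=4.4,fy=4.4,interpolation=2))
d=g[:2]-W;print(d@EX,d@EY,np.hypot(*d))
p=C2W(130*np.sin(-.28),-130*np.cos(.28));togo([*p,231])
E
```

```text
[ 581.78742012 -177.36251312  155.        ]
-38.67856678901646 -123.57639518155278 129.48805726753224
t 5.5 tcp [621.6 -86.4 224.8] clampxy 18.9 -42.6 yaxis ang 0.216 xax [ 0.01   0.005 -1.   ] F [ 0.5  0.5 -0.2] Fclamp [0.6 0.4] w 0.5 q6 -0.38
tool delta mm [ -7.1 -55.7  81.7]
```

View pics/t8.png

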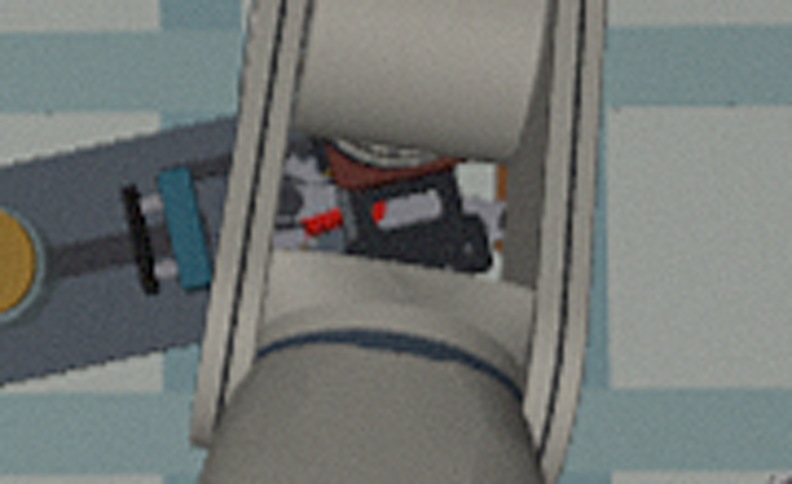

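arm_command(
  deltas=[
    [0,-0.028,0.041,0],
    [0,-0.028,0.041,0],
    [0,0,0,0.15],
    [0,0,0,0.15],
    [0,0,0,0],
  ],
  hand=0.045,
)

```text
t: 6.0
ee_pos: [576.9, -178.1, 214.2]
orientation: [1.274, 1.18, -1.272]
ft_force: [0.5, 0.4, -0.2]
width: 37.0
```

```bash
python3 - <<'E'
from h import *
p=C2W(-37.5,-124);togo([*p,180])
c=ctrl.get_calibration("wrist")
print(proj("wrist",[*p,155],c))
cv2.imwrite("pics/w9.png",ctrl.get_image("wrist")[:,:,::-1])
im=ctrl.get_image("side")[:,:,::-1]
cv2.imwrite("pics/s9.png",cv2.resize(im[170:270,270:390],None,fx=6,fy=6,interpolation=2))
E
```

```text
t 6.0 tcp [ 576.9 -178.1  214.2] clampxy -43.6 -123.3 yaxis ang -0.084 xax [-0.007  0.009 -1.   ] F [ 0.5  0.4 -0.2] Fclamp [0.5 0.3] w 37.0 q6 -0.24
tool delta mm [34.2  6.3 -0.8]
[289.98669233 239.46937296]
```

View pics/w9.png

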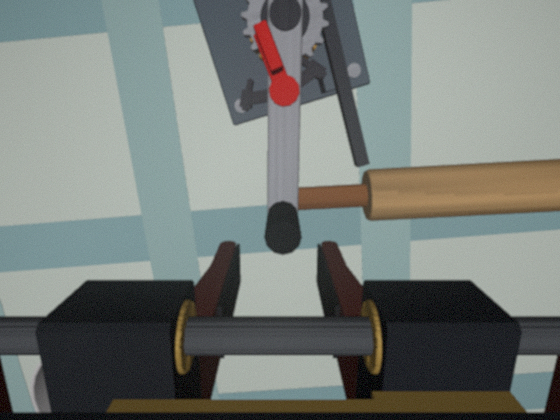

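View pics/s9.png

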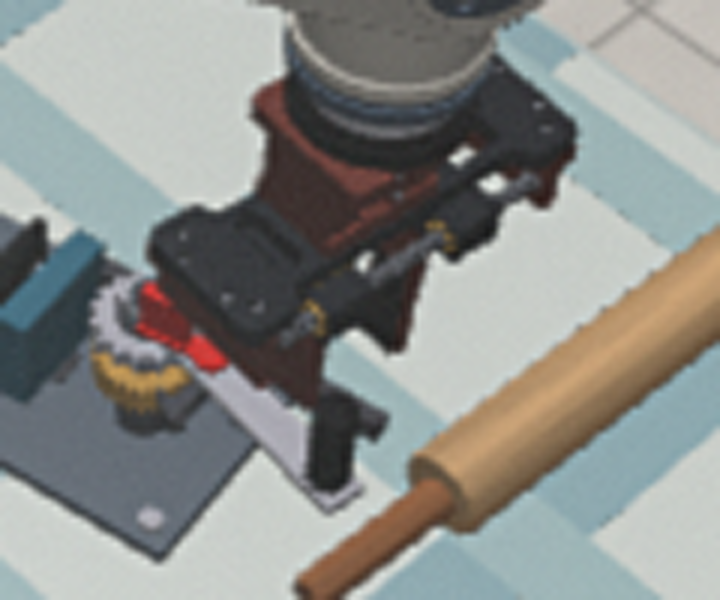

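arm_command(
  deltas=[
    [0.02,0.003,0,0],
    [0.02,0,0,0],
    [0.02,0,0,0],
    [0.014,0,0,0],
    [0,0,0,0],
  ],
)

```text
t: 6.6
ee_pos: [580.0, -174.2, 136.4]
orientation: [1.255, 1.194, -1.254]
ft_force: [-0.7, -0.5, 1.0]
width: 45.3
```

```bash
python3 - <<'E'
from h import *
p=C2W(-37.5,-124);togo([*p,140])
cv2.imwrite("pics/w10.png",ctrl.get_image("wrist")[:,:,::-1])
im=ctrl.get_image("side")[:,:,::-1]
cv2.imwrite("pics/s10.png",cv2.resize(im[170:270,270:390],None,fx=6,fy=6,interpolation=2))
E
```

```text
t 6.6 tcp [ 580.  -174.2  136.4] clampxy -39.8 -120.1 yaxis ang -0.058 xax [-0.008  0.01  -1.   ] F [-0.7 -0.5  1. ] Fclamp [-0.8 -0.4] w 45.3 q6 -0.26
tool delta mm [-3.7  3.2  3.1]
```

View pics/w10.png

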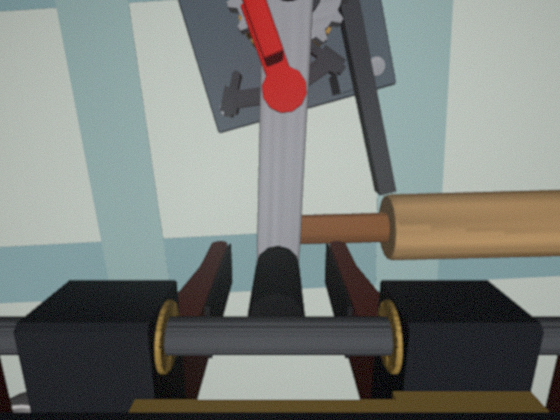

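View pics/s10.png

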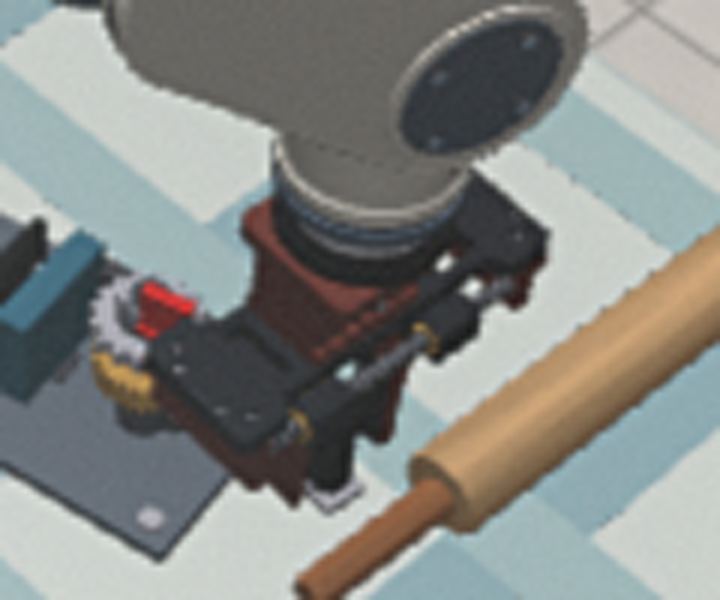

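arm_command(
  deltas=[
    [-0.002,0,0.002,0],
    [0,0,0,0],
    [0,-0.009,0,0.07],
    [0,-0.009,0,0.07],
    [0,-0.009,0,0.07],
    [0,-0.006,0,0.05],
    [0,0,0,0],
  ],
  hand=0.029,
)

```text
t: 7.4
ee_pos: [553.3, -173.6, 147.4]
orientation: [1.454, 1.034, -1.436]
ft_force: [0.4, 0.0, 1.1]
width: 28.9
```

```bash
cat >> h.py <<'E'
def arc():
    o,R=st();d=o['ee_pos'][:2]-W;x,y=d@EX,d@EY
    th=np.arctan2(x,-y);tang=th+YAW
    print("theta %.3f r %.1f  yaw err (yaxis-tangent) %.3f"%(th,np.hypot(x,y),np.arctan2(R[1,1],R[0,1])-tang),"Ftang %.1f Frad %.1f"%(o['ft_force'][:2]@[np.cos(tang),np.sin(tang)],o['ft_force'][:2]@[np.sin(tang),-np.cos(tang)]))
E
python3 - <<'E'
from h import *
arc()
E
```

```text
t 7.4 tcp [ 553.3 -173.6  147.4] clampxy -65.8 -114.1 yaxis ang -0.327 xax [ 0.01   0.004 -1.   ] F [0.4 0.  1.1] Fclamp [ 0.4 -0.1] w 28.9 q6 -0.01
theta -0.523 r 131.7  yaw err (yaxis-tangent) -0.009 Ftang 0.4 Frad -0.1
```

arm_command(
  deltas=[
    [0.002,0.009,0,-0.069],
    [0.002,0.009,0,-0.069],
    [0.001,0.009,0,-0.069],
    [0.001,0.009,0,-0.069],
    [0,0.009,0,-0.069],
    [0,0.009,0,-0.069],
  ],
)

```text
t: 8.0
ee_pos: [607.0, -181.6, 145.1]
orientation: [1.134, 1.258, -1.119]
ft_force: [-4.5, 3.2, -0.8]
width: 29.4
```

```bash
python3 - <<'E'
from h import *
arc()
cv2.imwrite("pics/w11.png",ctrl.get_image("wrist")[:,:,::-1])
E
```

```text
t 8.0 tcp [ 607.  -181.6  145.1] clampxy -14.9 -132.9 yaxis ang 0.112 xax [ 0.008  0.005 -1.   ] F [-4.5  3.2 -0.8] Fclamp [-3.7  4.1] w 29.4 q6 -0.43
theta -0.112 r 133.7  yaw err (yaxis-tangent) 0.018 Ftang -4.2 Frad -3.6
```

View pics/w11.png

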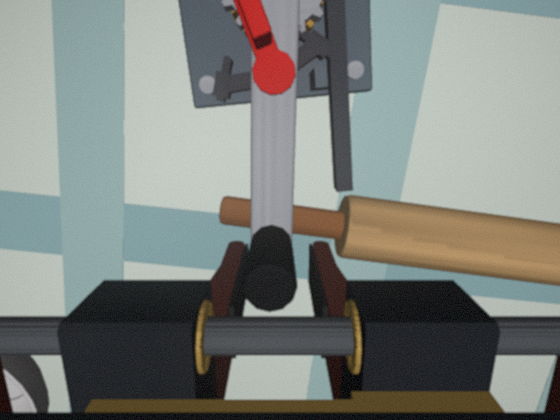

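arm_command(
  deltas=[
    [0.001,0.009,-0.001,-0.069],
    [0.001,0.009,-0.001,-0.069],
    [0.001,0.009,-0.001,-0.069],
    [0.001,0.009,0,-0.069],
    [0.001,0.009,0,-0.069],
    [0.001,0.009,0,-0.069],
    [0,0.009,0,-0.069],
    [0,0.009,0,-0.069],
  ],
)

```text
t: 8.85
ee_pos: [664.3, -159.1, 143.0]
orientation: [0.683, 1.472, -0.696]
ft_force: [-5.8, -5.5, 1.5]
width: 29.1
```

```bash
python3 - <<'E'
from h import *
arc()
cv2.imwrite("pics/w12.png",ctrl.get_image("wrist")[:,:,::-1])
im=ctrl.get_image("side")[:,:,::-1]
cv2.imwrite("pics/s12.png",cv2.resize(im[150:270,210:390],None,fx=4.4,fy=4.4,interpolation=2))
E
```

```text
t 8.85 tcp [ 664.3 -159.1  143. ] clampxy 45.8 -122.4 yaxis ang 0.69 xax [-0.015 -0.002 -1.   ] F [-5.8 -5.5  1.5] Fclamp [-6.8 -4.2] w 29.1 q6 -0.94
theta 0.358 r 130.7  yaw err (yaxis-tangent) 0.127 Ftang -7.8 Frad 1.6
```

View pics/w12.png

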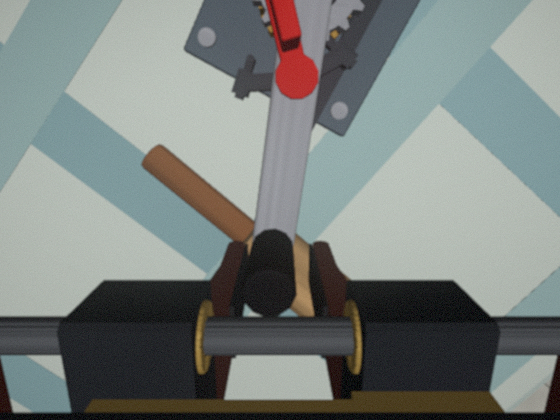

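View pics/s12.png

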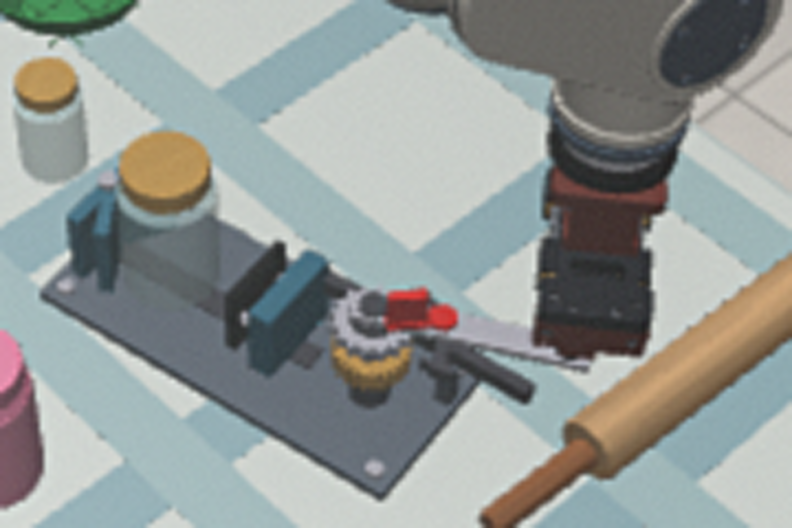

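arm_command(
  deltas=[
    [0,0.009,0.002,-0.03],
    [0,0.009,0.001,-0.03],
    [0,0.009,0.001,-0.03],
    [0,0.006,0,-0.03],
  ],
)

```text
t: 9.35
ee_pos: [685.9, -143.2, 142.7]
orientation: [0.583, 1.513, -0.608]
ft_force: [-4.2, -5.8, 1.4]
width: 28.9
```

```bash
python3 - <<'E'
from h import *
arc()
im=ctrl.get_image("side")[:,:,::-1]
cv2.imwrite("pics/s13.png",cv2.resize(im[150:270,210:390],None,fx=4.4,fy=4.4,interpolation=2))
E
```

```text
t 9.35 tcp [ 685.9 -143.2  142.7] clampxy 70.2 -111.3 yaxis ang 0.812 xax [-0.029 -0.005 -1.   ] F [-4.2 -5.8  1.4] Fclamp [-5.3 -4.8] w 28.9 q6 -1.02
theta 0.563 r 131.6  yaw err (yaxis-tangent) 0.045 Ftang -7.0 Frad 1.2
```

View pics/s13.png

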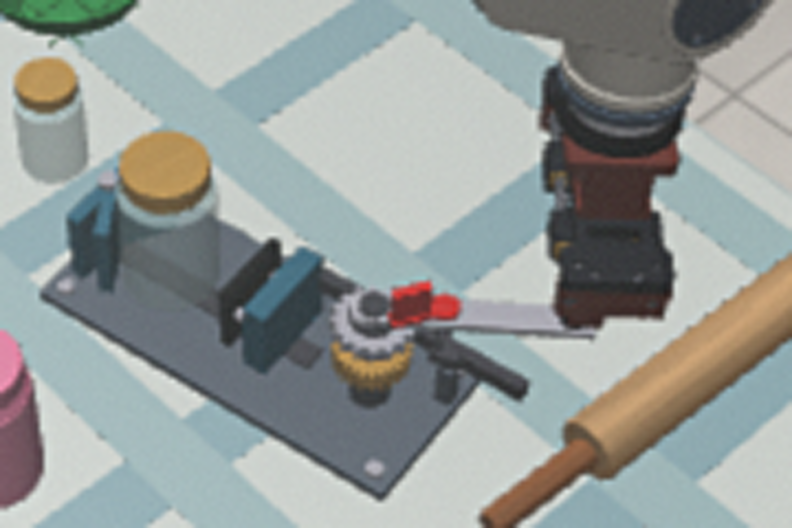

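```bash
cat >> h.py <<'E'
def pady(u,v,z=73):
    p=ray("side",(210+u/4.4,150+v/4.4),z)[:2]-W;return (p@EX).round(1),(p@EY).round(1)
E
python3 - <<'E'
from h import *
print(pady(295,249),pady(278,240), "jaw", pady(338,260,76),pady(323,250,76))
E
```

```text
(np.float64(29.4), np.float64(83.8)) (np.float64(29.1), np.float64(97.9)) jaw (np.float64(36.6), np.float64(53.1)) (np.float64(37.8), np.float64(66.4))
```

arm_command(
  deltas=[
    [0,-0.01,0,0.06],
    [0,-0.01,0,0.07],
    [0,-0.01,0,0.077],
    [0,-0.01,0,0.077],
    [0,-0.01,0,0.077],
    [0,-0.01,0,0.077],
    [0,-0.01,0,0.077],
    [0,-0.01,0,0.077],
  ],
)

```text
t: 10.2
ee_pos: [622.3, -185.7, 148.3]
orientation: [1.05, 1.306, -1.075]
ft_force: [2.5, 0.2, -1.3]
width: 28.9
```

```bash
python3 - <<'E'
from h import *
arc()
E
```

```text
t 10.2 tcp [ 622.3 -185.7  148.3] clampxy -0.7 -139.9 yaxis ang 0.199 xax [-0.016 -0.006 -1.   ] F [ 2.5  0.2 -1.3] Fclamp [ 2.5 -0.3] w 28.9 q6 -0.5
theta -0.005 r 139.9  yaw err (yaxis-tangent) -0.001 Ftang 2.5 Frad 0.3
```

arm_command(
  deltas=[
    [0.002,-0.004,-0.004,0.03],
    [0.002,-0.006,-0.004,0.05],
    [0.001,-0.01,-0.002,0.077],
    [0.001,-0.01,-0.001,0.077],
    [0.001,-0.01,-0.001,0.077],
    [0.001,-0.01,-0.001,0.077],
    [0.001,-0.01,-0.001,0.077],
  ],
)

```text
t: 10.9
ee_pos: [568.2, -176.5, 146.4]
orientation: [1.412, 1.041, -1.417]
ft_force: [1.2, -1.0, 0.5]
width: 28.9
```

```bash
python3 - <<'E'
from h import *
arc()
E
```

```text
t 10.9 tcp [ 568.2 -176.5  146.4] clampxy -51.9 -120.0 yaxis ang -0.288 xax [ 0.007 -0.015 -1.   ] F [ 1.2 -1.   0.5] Fclamp [ 1.  -1.2] w 28.9 q6 -0.02
theta -0.408 r 130.7  yaw err (yaxis-tangent) -0.085 Ftang 1.4 Frad 0.7
```

Continue back to about −0.58.

arm_command(
  deltas=[
    [0.002,-0.01,0,0.06],
    [0.002,-0.01,0,0.06],
    [0.001,-0.005,0,0.03],
    [0,0,0,0],
  ],
)

```text
t: 11.3
ee_pos: [547.3, -170.3, 144.9]
orientation: [1.529, 0.935, -1.519]
ft_force: [-0.6, -0.1, 0.3]
width: 29.2
```

```bash
python3 - <<'E'
from h import *
arc()
im=ctrl.get_image("side")[:,:,::-1]
cv2.imwrite("pics/s14.png",cv2.resize(im[150:270,210:390],None,fx=4.4,fy=4.4,interpolation=2))
E
```

```text
t 11.3 tcp [ 547.3 -170.3  144.9] clampxy -71.0 -109.6 yaxis ang -0.448 xax [ 0.019 -0.019 -1.   ] F [-0.6 -0.1  0.3] Fclamp [-0.6  0.1] w 29.2 q6 0.14
theta -0.575 r 130.6  yaw err (yaxis-tangent) -0.078 Ftang -0.5 Frad 0.3
```

View pics/s14.png

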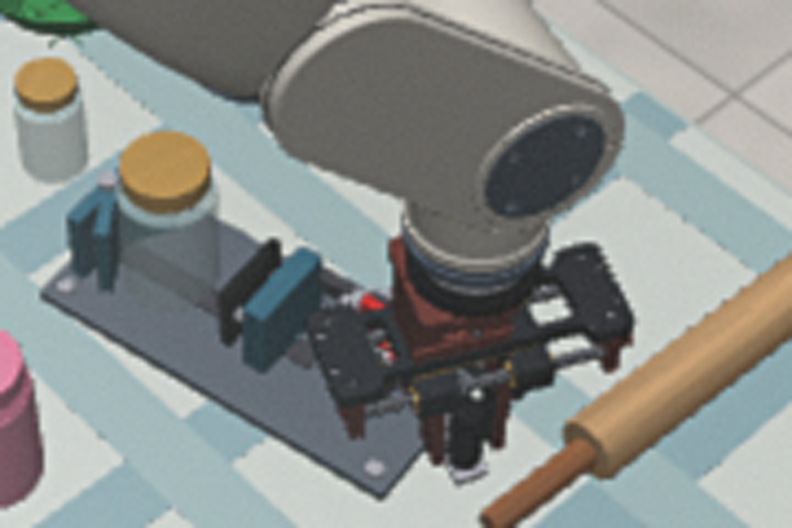

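arm_command(
  deltas=[
    [0,0.009,0,-0.05],
    [0,0.009,0,-0.05],
    [0,0.009,0,-0.06],
    [0,0.009,0,-0.06],
    [0,0.009,0,-0.06],
    [0,0.009,0,-0.06],
    [0,0.009,0,-0.06],
    [0,0.009,0,-0.06],
  ],
)

```text
t: 12.15
ee_pos: [609.6, -183.5, 144.8]
orientation: [1.173, 1.226, -1.19]
ft_force: [-8.3, 3.3, 6.0]
width: 29.0
```

```bash
python3 - <<'E'
from h import *
arc()
E
```

```text
t 12.15 tcp [ 609.6 -183.5  144.8] clampxy -12.7 -135.3 yaxis ang 0.037 xax [-0.006 -0.008 -1.   ] F [-8.3  3.3  6. ] Fclamp [-7.5  4.9] w 29.0 q6 -0.34
theta -0.093 r 135.9  yaw err (yaxis-tangent) -0.074 Ftang -7.9 Frad -4.2
```

arm_command(
  deltas=[
    [0.001,0.009,-0.002,-0.07],
    [0.001,0.009,-0.002,-0.07],
    [0,0.009,-0.002,-0.07],
    [0,0.009,-0.001,-0.07],
    [0,0.009,-0.001,-0.065],
    [0,0.009,0,-0.065],
  ],
)

```text
t: 12.75
ee_pos: [653.1, -167.6, 142.5]
orientation: [0.837, 1.417, -0.878]
ft_force: [-7.9, 0.3, 5.4]
width: 28.8
```

```bash
python3 - <<'E'
from h import *
arc()
im=ctrl.get_image("side")[:,:,::-1]
cv2.imwrite("pics/s15.png",cv2.resize(im[150:270,210:390],None,fx=4.4,fy=4.4,interpolation=2))
E
```

```text
t 12.75 tcp [ 653.1 -167.6  142.5] clampxy 33.2 -128.5 yaxis ang 0.472 xax [-0.031 -0.011 -0.999] F [-7.9  0.3  5.4] Fclamp [-7.7  1.9] w 28.8 q6 -0.72
theta 0.252 r 132.7  yaw err (yaxis-tangent) 0.014 Ftang -7.0 Frad -3.7
```

View pics/s15.png

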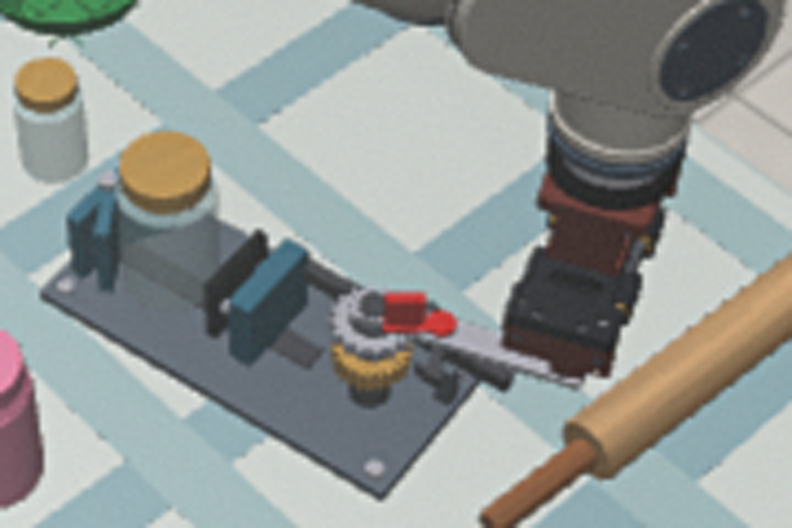

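arm_command(
  deltas=[
    [0,0.009,0,-0.06],
    [0,0.009,0,-0.06],
    [0,0.009,0,-0.06],
    [0,0.009,0,-0.06],
    [0,0.009,0,-0.06],
  ],
)

```text
t: 13.3
ee_pos: [684.2, -144.7, 141.9]
orientation: [0.587, 1.526, -0.638]
ft_force: [-7.3, -3.7, 5.3]
width: 28.9
```

```bash
python3 - <<'E'
from h import *
arc()
im=ctrl.get_image("side")[:,:,::-1]
cv2.imwrite("pics/s16.png",cv2.resize(im[150:270,210:390],None,fx=4.4,fy=4.4,interpolation=2))
E
```

```text
t 13.3 tcp [ 684.2 -144.7  141.9] clampxy 68.2 -112.5 yaxis ang 0.792 xax [-0.051 -0.013 -0.999] F [-7.3 -3.7  5.3] Fclamp [-7.9 -2.1] w 28.9 q6 -0.99
theta 0.545 r 131.5  yaw err (yaxis-tangent) 0.042 Ftang -7.9 Frad -2.3
```

View pics/s16.png

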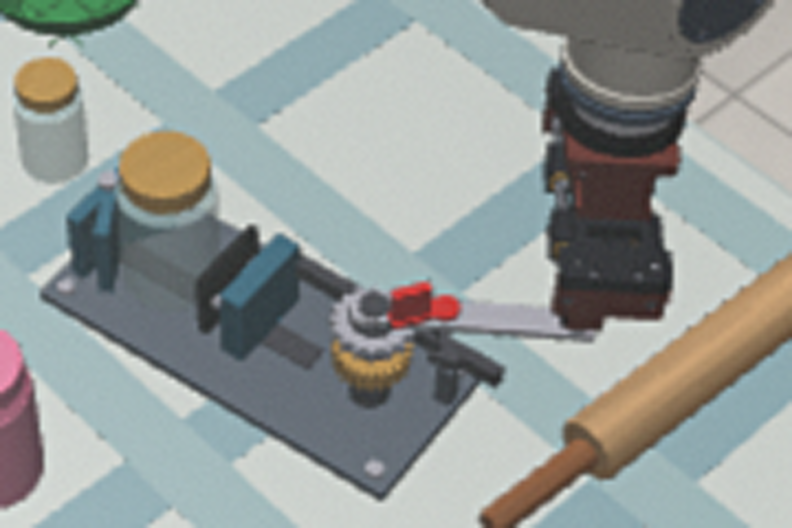

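```bash
python3 - <<'E'
from h import *
print(pady(255,227), "jaw", pady(297,238,76))
E
```

```text
(np.float64(29.3), np.float64(117.6)) jaw (np.float64(36.1), np.float64(87.0))
```

arm_command(
  deltas=[
    [0,-0.008,0,0.05],
    [0,-0.01,-0.001,0.07],
    [0,-0.01,-0.001,0.07],
    [0,-0.01,-0.001,0.07],
    [0,-0.01,-0.001,0.07],
    [0,-0.01,-0.001,0.07],
    [0,-0.01,-0.001,0.07],
    [0,-0.01,-0.001,0.07],
  ],
)

```text
t: 14.15
ee_pos: [619.5, -179.2, 146.1]
orientation: [1.0, 1.343, -1.062]
ft_force: [1.7, 1.4, -0.6]
width: 28.8
```

```bash
python3 - <<'E'
from h import *
arc()
E
```

```text
t 14.15 tcp [ 619.5 -179.2  146.1] clampxy -2.1 -133.1 yaxis ang 0.245 xax [-0.044 -0.012 -0.999] F [ 1.7  1.4 -0.6] Fclamp [1.9 1. ] w 28.8 q6 -0.52
theta -0.016 r 133.1  yaw err (yaxis-tangent) 0.055 Ftang 1.9 Frad -1.1
```

arm_command(
  deltas=[
    [0.001,-0.01,-0.001,0.08],
    [0.001,-0.01,-0.001,0.08],
    [0.001,-0.01,-0.001,0.08],
    [0.001,-0.01,0,0.08],
    [0.001,-0.01,0,0.077],
    [0,-0.01,0,0.077],
    [0,-0.008,0,0.06],
    [0,0,0,0],
  ],
)

```text
t: 14.95
ee_pos: [556.3, -177.9, 147.1]
orientation: [1.404, 1.055, -1.462]
ft_force: [-0.1, -0.5, -0.2]
width: 29.0
```

```bash
python3 - <<'E'
from h import *
arc()
E
```

```text
t 14.95 tcp [ 556.3 -177.9  147.1] clampxy -63.7 -118.9 yaxis ang -0.307 xax [-0.03  -0.013 -0.999] F [-0.1 -0.5 -0.2] Fclamp [-0.2 -0.4] w 29.0 q6 0.01
theta -0.492 r 134.9  yaw err (yaxis-tangent) -0.020 Ftang 0.0 Frad 0.5
```

Forward again, first part at moderate speed.

arm_command(
  deltas=[
    [0.001,0.009,-0.003,-0.065],
    [0.001,0.009,-0.001,-0.065],
    [0.001,0.009,-0.001,-0.065],
    [0.001,0.009,-0.001,-0.065],
    [0,0.009,-0.001,-0.065],
    [0,0.009,-0.001,-0.065],
  ],
)

```text
t: 15.55
ee_pos: [608.1, -178.5, 142.6]
orientation: [1.096, 1.286, -1.163]
ft_force: [-7.7, -2.5, 6.7]
width: 29.1
```

```bash
python3 - <<'E'
from h import *
arc()
im=ctrl.get_image("side")[:,:,::-1]
cv2.imwrite("pics/s17.png",cv2.resize(im[150:270,210:390],None,fx=4.4,fy=4.4,interpolation=2))
E
```

```text
t 15.55 tcp [ 608.1 -178.5  142.6] clampxy -13.2 -130.1 yaxis ang 0.113 xax [-0.045 -0.013 -0.999] F [-7.7 -2.5  6.7] Fclamp [-8.  -0.9] w 29.1 q6 -0.39
theta -0.101 r 130.7  yaw err (yaxis-tangent) 0.009 Ftang -7.9 Frad 1.7
```

View pics/s17.png

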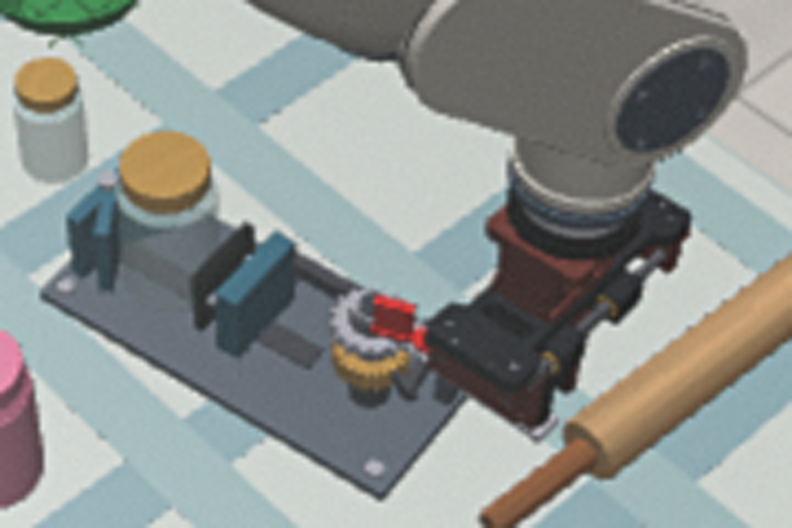

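arm_command(
  deltas=[
    [0,0.009,0,-0.063],
    [0,0.009,-0.001,-0.063],
    [0,0.009,-0.001,-0.063],
    [0,0.009,-0.001,-0.063],
  ],
)

```text
t: 16.0
ee_pos: [639.5, -170.1, 141.9]
orientation: [0.886, 1.41, -0.961]
ft_force: [-7.1, -3.7, 7.4]
width: 28.9
```

```bash
python3 - <<'E'
from h import *
arc()
im=ctrl.get_image("side")[:,:,::-1]
cv2.imwrite("pics/s18.png",cv2.resize(im[150:270,210:390],None,fx=4.4,fy=4.4,interpolation=2))
E
```

```text
t 16.0 tcp [ 639.5 -170.1  141.9] clampxy 19.3 -128.2 yaxis ang 0.389 xax [-0.059 -0.014 -0.998] F [-7.1 -3.7  7.4] Fclamp [-7.7 -2.1] w 28.9 q6 -0.63
theta 0.150 r 129.6  yaw err (yaxis-tangent) 0.034 Ftang -8.0 Frad 1.0
```

View pics/s18.png

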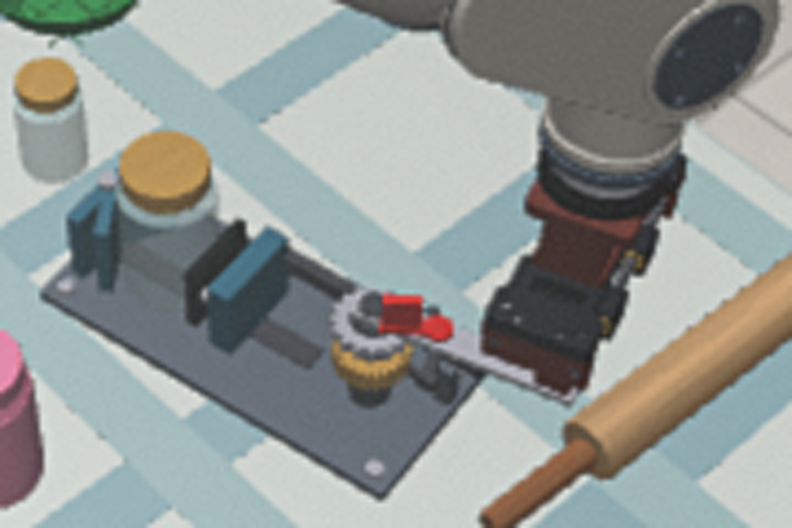

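arm_command(
  deltas=[
    [0,0.007,0,-0.05],
    [0,0.007,0,-0.05],
  ],
)

```text
t: 16.25
ee_pos: [651.2, -164.8, 141.5]
orientation: [0.8, 1.456, -0.876]
ft_force: [-8.0, -1.2, 6.6]
width: 29.2
```

```bash
python3 - <<'E'
from h import *
arc()
im=ctrl.get_image("side")[:,:,::-1]
cv2.imwrite("pics/s19.png",cv2.resize(im[180:240,220:300],None,fx=8,fy=8,interpolation=2))
E
```

```text
t 16.25 tcp [ 651.2 -164.8  141.5] clampxy 31.8 -125.4 yaxis ang 0.502 xax [-0.066 -0.014 -0.998] F [-8.  -1.2  6.6] Fclamp [-8.1  0.5] w 29.2 q6 -0.73
theta 0.248 r 129.4  yaw err (yaxis-tangent) 0.048 Ftang -7.7 Frad -2.4
```

View pics/s19.png

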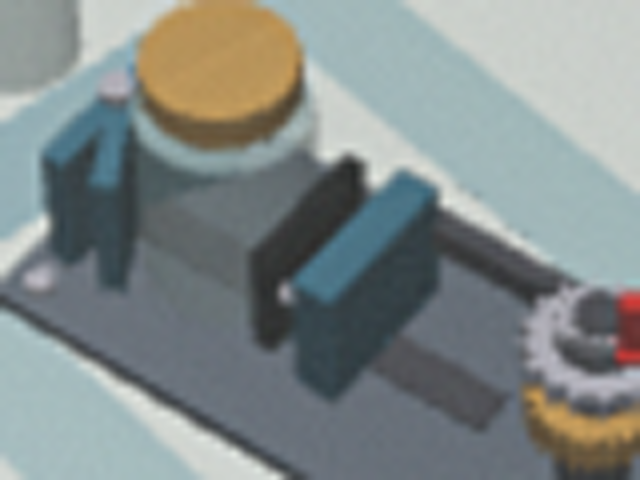

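arm_command(
  deltas=[
    [0,0.006,0,-0.04],
    [0,0.006,0,-0.03],
  ],
)

```text
t: 16.5
ee_pos: [660.1, -159.8, 141.3]
orientation: [0.737, 1.487, -0.817]
ft_force: [-8.9, -2.3, 6.2]
width: 29.2
```

```bash
python3 - <<'E'
from h import *
arc()
E
```

```text
t 16.5 tcp [ 660.1 -159.8  141.3] clampxy 41.6 -122.3 yaxis ang 0.583 xax [-0.073 -0.016 -0.997] F [-8.9 -2.3  6.2] Fclamp [-9.2 -0.4] w 29.2 q6 -0.8
theta 0.328 r 129.2  yaw err (yaxis-tangent) 0.050 Ftang -8.8 Frad -2.5
```

arm_command(
  deltas=[
    [0,0.006,0,-0.03],
  ],
)

```text
t: 16.6
ee_pos: [664.0, -157.2, 141.2]
orientation: [0.71, 1.501, -0.792]
ft_force: [-8.6, -2.9, 6.8]
width: 28.7
```

```bash
python3 - <<'E'
from h import *
arc()
E
```

```text
t 16.6 tcp [ 664.  -157.2  141.2] clampxy 45.9 -120.6 yaxis ang 0.617 xax [-0.077 -0.017 -0.997] F [-8.6 -2.9  6.8] Fclamp [-9.  -1.1] w 28.7 q6 -0.83
theta 0.364 r 129.1  yaw err (yaxis-tangent) 0.048 Ftang -8.8 Frad -2.2
```

arm_command(
  deltas=[
    [0,0.006,0,-0.03],
  ],
)

```text
t: 16.7
ee_pos: [667.7, -154.6, 141.1]
orientation: [0.683, 1.514, -0.768]
ft_force: [-8.6, -4.5, 7.3]
width: 28.9
```

```bash
python3 - <<'E'
from h import *
arc()
im=ctrl.get_image("side")[:,:,::-1]
cv2.imwrite("pics/s20.png",cv2.resize(im[180:240,220:300],None,fx=8,fy=8,interpolation=2))
E
```

```text
t 16.7 tcp [ 667.7 -154.6  141.1] clampxy 50.1 -118.8 yaxis ang 0.651 xax [-0.081 -0.017 -0.997] F [-8.6 -4.5  7.3] Fclamp [-9.4 -2.7] w 28.9 q6 -0.86
theta 0.399 r 128.9  yaw err (yaxis-tangent) 0.047 Ftang -9.7 Frad -1.1
```

View pics/s20.png

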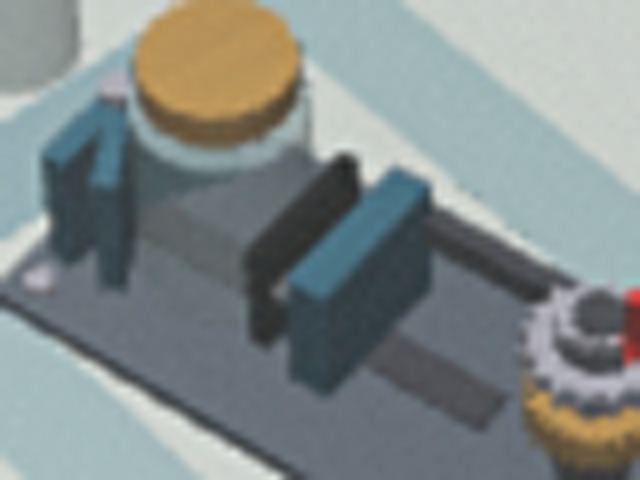

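arm_command(
  deltas=[
    [0,0.006,0,-0.03],
  ],
)

```text
t: 16.85
ee_pos: [671.4, -151.8, 141.1]
orientation: [0.655, 1.528, -0.742]
ft_force: [-8.9, -4.1, 6.6]
width: 29.3
```

```bash
python3 - <<'E'
from h import *
arc()
E
```

```text
t 16.85 tcp [ 671.4 -151.8  141.1] clampxy 54.2 -116.8 yaxis ang 0.686 xax [-0.086 -0.019 -0.996] F [-8.9 -4.1  6.6] Fclamp [-9.5 -2.2] w 29.3 q6 -0.89
theta 0.435 r 128.8  yaw err (yaxis-tangent) 0.046 Ftang -9.5 Frad -2.0
```

arm_command(
  deltas=[
    [0,0.006,0,-0.025],
  ],
)

```text
t: 16.95
ee_pos: [674.4, -149.4, 141.0]
orientation: [0.631, 1.54, -0.722]
ft_force: [-11.0, -5.7, 7.6]
width: 28.9
```

```bash
python3 - <<'E'
from h import *
arc()
im=ctrl.get_image("side")[:,:,::-1]
cv2.imwrite("pics/s21.png",cv2.resize(im[180:240,220:300],None,fx=8,fy=8,interpolation=2))
E
```

```text
t 16.95 tcp [ 674.4 -149.4  141. ] clampxy 57.7 -115.1 yaxis ang 0.715 xax [-0.091 -0.02  -0.996] F [-11.   -5.7   7.6] Fclamp [-11.9  -3.4] w 28.9 q6 -0.91
theta 0.465 r 128.7  yaw err (yaxis-tangent) 0.045 Ftang -12.1 Frad -2.3
```

View pics/s21.png

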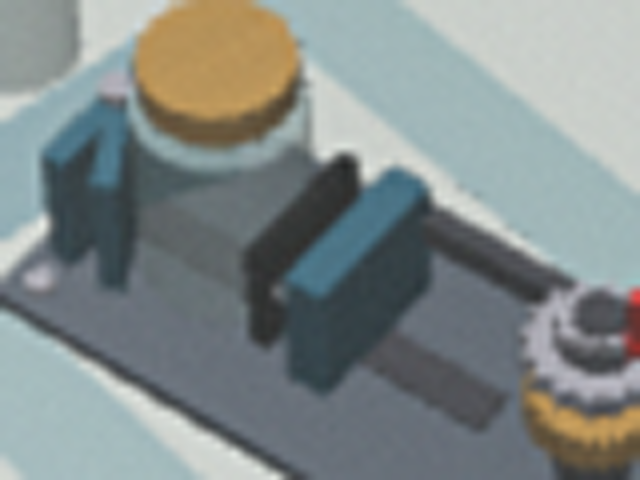

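```bash
python3 - <<'E'
from h import *
arc()
E
```

```text
t 17.0 tcp [ 674.9 -149.   141. ] clampxy 58.2 -114.8 yaxis ang 0.717 xax [-0.09  -0.02  -0.996] F [-9.4 -4.3  7.8] Fclamp [-10.   -2.3] w 29.0 q6 -0.91
theta 0.469 r 128.7  yaw err (yaxis-tangent) 0.042 Ftang -10.0 Frad -2.5
```

arm_command(
  deltas=[
    [0,0.003,0,0],
  ],
)

```text
t: 17.1
ee_pos: [675.4, -148.6, 141.0]
orientation: [0.625, 1.545, -0.722]
ft_force: [-8.9, -7.7, 6.3]
width: 29.1
```

```bash
python3 - <<'E'
from h import *
arc()
E
```

```text
t 17.1 tcp [ 675.4 -148.6  141. ] clampxy 58.8 -114.5 yaxis ang 0.72 xax [-0.095 -0.022 -0.995] F [-8.9 -7.7  6.3] Fclamp [-10.3  -5.7] w 29.1 q6 -0.91
theta 0.475 r 128.7  yaw err (yaxis-tangent) 0.040 Ftang -11.8 Frad 0.4
```

arm_command(
  deltas=[
    [0,0.004,0,0],
  ],
)

```text
t: 17.2
ee_pos: [676.5, -147.7, 140.9]
orientation: [0.619, 1.549, -0.724]
ft_force: [-9.4, -6.7, 6.7]
width: 28.9
```

```bash
python3 - <<'E'
from h import *
arc()
E
```

```text
t 17.2 tcp [ 676.5 -147.7  140.9] clampxy 60.1 -113.9 yaxis ang 0.722 xax [-0.101 -0.024 -0.995] F [-9.4 -6.7  6.7] Fclamp [-10.6  -4.6] w 28.9 q6 -0.91
theta 0.486 r 128.7  yaw err (yaxis-tangent) 0.032 Ftang -11.5 Frad -0.8
```

arm_command(
  deltas=[
    [0,-0.002,0,0],
    [0,0,0,0],
    [0,0,0,0],
    [0,0,0,0],
  ],
  hand=0.05,
)

```text
t: 17.6
ee_pos: [671.7, -150.4, 139.8]
orientation: [0.611, 1.562, -0.722]
ft_force: [-3.2, -0.8, 1.3]
width: 50.2
```

arm_command(
  deltas=[
    [-0.01,0,0,0],
    [-0.02,0,0,0],
    [-0.03,0,0,0],
    [-0.04,0,0,0],
    [-0.04,0,0,0],
    [-0.03,0,0,0],
    [0,0,0,0],
    [0,0,0,0],
  ],
)

```text
t: 18.4
ee_pos: [696.2, -145.3, 320.4]
orientation: [0.608, 1.553, -0.713]
ft_force: [-0.2, -0.1, -1.1]
width: 49.9
```

```bash
python3 - <<'E'
from h import *
arc()
im=ctrl.get_image("side")[:,:,::-1]
cv2.imwrite("pics/s22.png",cv2.resize(im[150:270,210:390],None,fx=4.4,fy=4.4,interpolation=2))
im=ctrl.get_image("top")[:,:,::-1]
cv2.imwrite("pics/t22.png",im)
cv2.imwrite("pics/w22.png",ctrl.get_image("wrist")[:,:,::-1])
E
```

```text
t 18.4 tcp [ 696.2 -145.3  320.4] clampxy 79.9 -115.4 yaxis ang 0.736 xax [-0.101 -0.025 -0.995] F [-0.2 -0.1 -1.1] Fclamp [-0.3 -0.1] w 49.9 q6 -0.93
theta 0.605 r 140.4  yaw err (yaxis-tangent) -0.074 Ftang -0.3 Frad -0.1
```

View pics/s22.png

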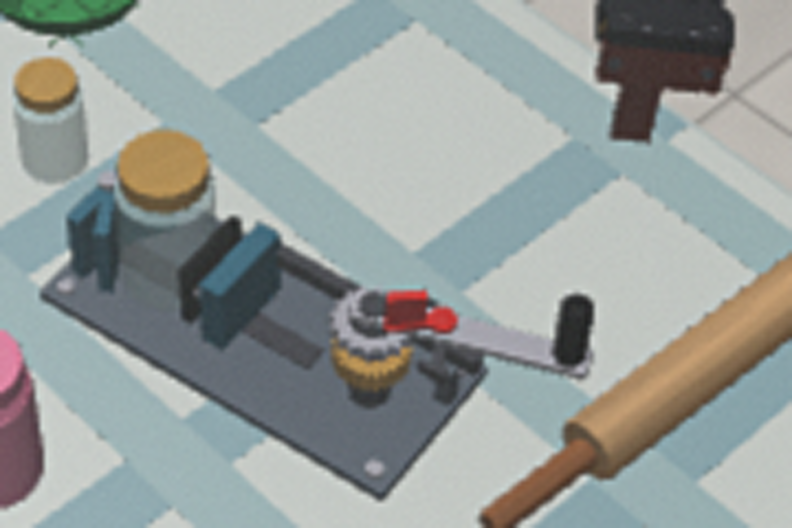

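View pics/t22.png

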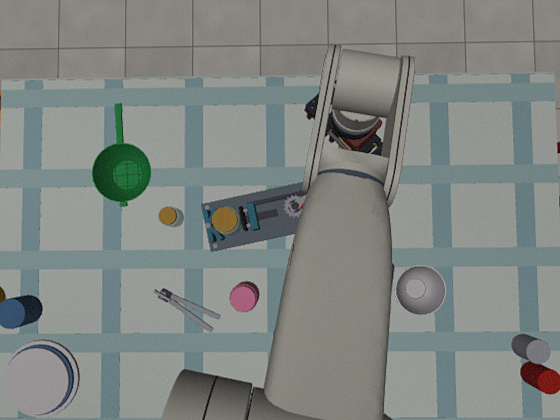

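View pics/w22.png

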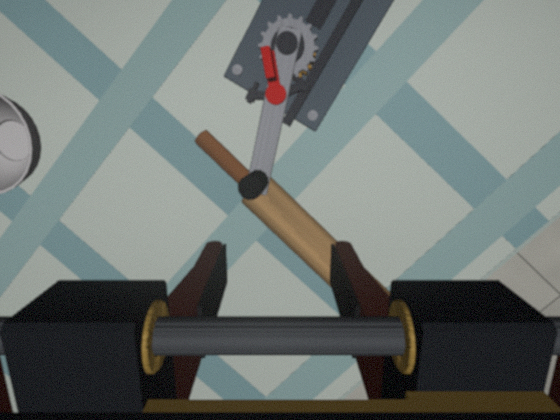

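```bash
python3 - <<'E'
from h import *
g=ray("side",(210+576/4.4,150+299/4.4),155)[:2]-W;print("grip",np.arctan2(g@EX,-(g@EY)),np.hypot(*g))
im=cv2.imread("pics/t22.png");cv2.imwrite("pics/t22z.png",cv2.resize(im[185:260,190:300],None,fx=7,fy=7,interpolation=2))
def lid(n,im):
    h=cv2.cvtColor(im,cv2.COLOR_BGR2HSV)
    m=cv2.inRange(h,(12,90,80),(28,255,255))
    k,l,s,c=cv2.connectedComponentsWithStats(m)
    return [(s[i,4],c[i].round(2)) for i in range(1,k) if s[i,4]>60]
for f in["top0","t22"]:print(f,lid("top",cv2.imread(f"pics/{f}.png")))
E
```

```text
grip 0.34134541738719715 128.51358037016334
top0 [(np.int32(1754), array([347.29, 130.18])), (np.int32(103), array([345.99, 207.75])), (np.int32(243), array([167.03, 215.37])), (np.int32(507), array([224.84, 219.15]))]
t22 [(np.int32(242), array([167.01, 215.34])), (np.int32(509), array([224.12, 219.26]))]
```

View pics/t22z.png

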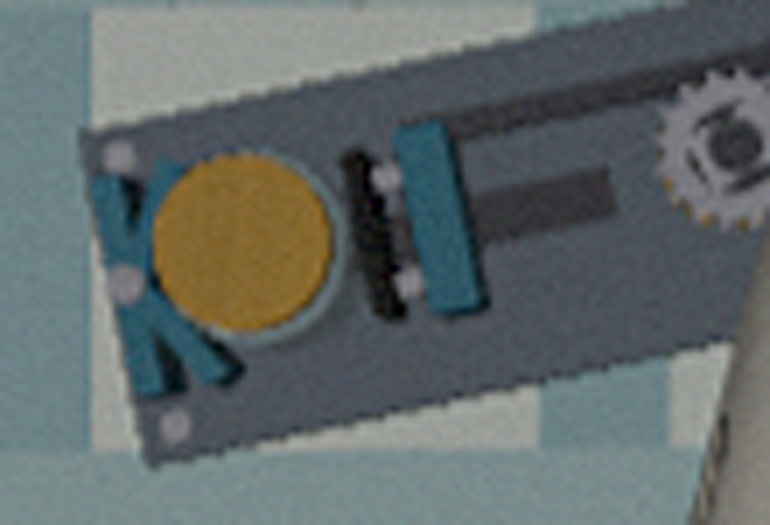

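arm_command(
  deltas=[
    [0,0,0,0.15],
    [0,0,0,0.15],
    [0,0,0,0.15],
    [0,0,0,0.08],
    [0,0,0,0],
  ],
)

```text
t: 19.05
ee_pos: [691.9, -144.8, 309.0]
orientation: [1.0, 1.373, -1.156]
ft_force: [-0.9, -0.2, 0.3]
width: 50.0
```

```bash
python3 - <<'E'
from h import *
p=C2W(38,8);togo([*p,240])
E
```

```text
t 19.05 tcp [ 691.9 -144.8  309. ] clampxy 75.8 -114.1 yaxis ang 0.191 xax [-0.118 -0.021 -0.993] F [-0.9 -0.2  0.3] Fclamp [-0.9  0. ] w 50.0 q6 -0.39
tool delta mm [  73.4  -30.8 -121.4]
```

arm_command(
  deltas=[
    [0.014,-0.008,-0.03,0],
    [0.014,-0.008,-0.03,0],
    [0.014,-0.008,-0.03,0],
    [0.014,-0.008,-0.03,0],
    [0,0,0,0],
    [0,0,0,0],
  ],
)

```text
t: 19.65
ee_pos: [625.7, -31.9, 248.7]
orientation: [0.987, 1.388, -1.152]
ft_force: [-0.1, -0.1, 0.7]
width: 50.1
```

```bash
python3 - <<'E'
from h import *
st()
cv2.imwrite("pics/w23.png",ctrl.get_image("wrist")[:,:,::-1])
a=cv2.imread("pics/w23.png");b=cv2.imread("pics/w1.png")
np.save("w23c.npy",ctrl.get_calibration("wrist"),allow_pickle=True)
E
```

```text
t 19.65 tcp [625.7 -31.9 248.7] clampxy 33.9 9.9 yaxis ang 0.205 xax [-0.128 -0.021 -0.991] F [-0.1 -0.1  0.7] Fclamp [-0.1 -0.1] w 50.1 q6 -0.25
```

View pics/w23.png

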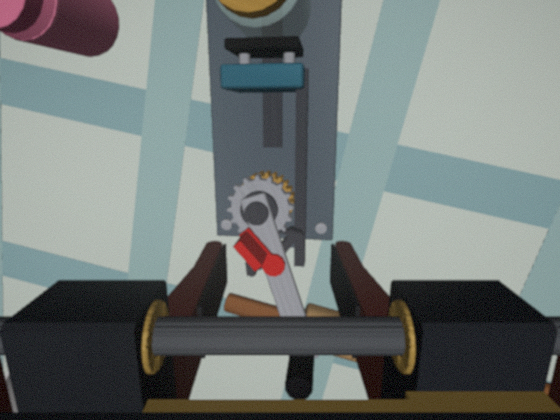

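```bash
python3 - <<'E'
from h import *
a=cv2.imread("pics/w23.png").astype(int);b=cv2.imread("pics/w1.png").astype(int)
pa=a[30:95,255:276].mean(1).round(0);pb=b[30:105,218:240].mean(1).round(0)
print("w23");[print(30+i,*map(int,v),end=" | ") for i,v in enumerate(pa)]
print("\nw1");[print(30+i,*map(int,v),end=" | ") for i,v in enumerate(pb)]
# zoom for view
A=cv2.resize(a[20:100,205:320].astype(np.uint8),None,fx=5,fy=5,interpolation=2);B=cv2.resize(b[30:110,170:285].astype(np.uint8),None,fx=5,fy=5,interpolation=2)
cv2.imwrite("pics/cmpA.png",A);cv2.imwrite("pics/cmpB.png",B)
E
```

```text
w23
30 67 66 60 | 31 68 67 62 | 32 69 68 62 | 33 68 67 61 | 34 70 69 63 | 35 67 65 60 | 36 57 56 51 | 37 42 42 39 | 38 33 33 32 | 39 30 30 30 | 40 32 32 31 | 41 32 32 32 | 42 31 32 30 | 43 31 31 31 | 44 30 30 30 | 45 33 33 31 | 46 29 29 27 | 47 28 27 26 | 48 24 24 21 | 49 24 24 21 | 50 21 20 20 | 51 21 21 18 | 52 24 25 22 | 53 25 24 20 | 54 25 23 22 | 55 23 22 19 | 56 25 23 21 | 57 38 35 33 | 58 61 56 53 | 59 76 70 66 | 60 79 73 69 | 61 76 71 67 | 62 79 72 62 | 63 90 79 55 | 64 103 89 51 | 65 110 95 52 | 66 114 98 54 | 67 116 100 56 | 68 116 100 56 | 69 115 99 56 | 70 115 99 56 | 71 113 98 54 | 72 115 98 54 | 73 113 98 55 | 74 113 97 54 | 75 113 97 54 | 76 112 97 54 | 77 112 96 53 | 78 112 96 53 | 79 112 96 53 | 80 111 95 52 | 81 111 96 53 | 82 112 96 53 | 83 112 96 54 | 84 110 95 52 | 85 102 88 49 | 86 90 78 43 | 87 74 64 37 | 88 58 49 28 | 89 46 40 25 | 90 43 37 24 | 91 46 41 30 | 92 61 56 47 | 93 74 68 62 | 94 78 73 67 | 
w1
30 70 64 61 | 31 71 66 63 | 32 71 65 62 | 33 70 65 62 | 34 70 65 62 | 35 70 65 62 | 36 70 64 61 | 37 71 66 62 | 38 66 61 59 | 39 53 49 47 | 40 35 33 32 | 41 2
[... 220 characters left out ...]
57 21 20 17 | 58 21 19 16 | 59 28 27 23 | 60 45 42 38 | 61 63 59 55 | 62 71 66 62 | 63 74 69 64 | 64 73 68 64 | 65 74 68 64 | 66 74 68 66 | 67 74 67 64 | 68 77 69 58 | 69 87 76 51 | 70 102 88 49 | 71 110 95 53 | 72 114 98 55 | 73 116 101 57 | 74 115 100 57 | 75 115 99 56 | 76 115 98 55 | 77 114 98 55 | 78 113 98 54 | 79 113 97 54 | 80 113 97 55 | 81 112 96 53 | 82 112 96 53 | 83 110 95 52 | 84 111 95 53 | 85 111 96 53 | 86 111 96 53 | 87 110 94 52 | 88 111 96 53 | 89 110 95 53 | 90 110 94 53 | 91 105 90 51 | 92 96 83 47 | 93 82 71 40 | 94 67 58 33 | 95 52 45 28 | 96 45 39 27 | 97 53 47 38 | 98 66 61 54 | 99 77 71 66 | 100 80 74 69 | 101 88 80 73 | 102 94 87 78 | 103 98 90 81 | 104 97 89 80 |
```

View pics/cmpA.png

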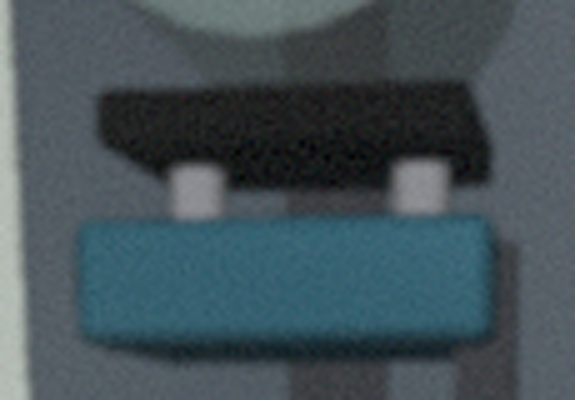

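View pics/cmpB.png

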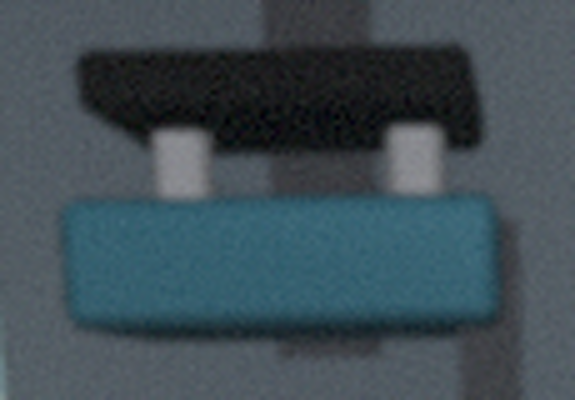

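```bash
python3 - <<'E'
from h import *
# camera pose relative to tool, from now (static)
o=ctrl.get_obs();R=Ro.from_rotvec(o['orientation']).as_matrix();p=o['ee_pos'];c=ctrl.get_calibration("wrist")
Rc=np.array(c['R']);Rt=Rc@R; tt=Rc@p+np.array(c['t'])   # cam = Rt*tool + tt
# check vs first calibration at start
R0=Ro.from_rotvec([.269,1.554,-.272]).as_matrix();print((Rt@R0.T).round(3).tolist())
def calib(rv,pos):
    Rw=Ro.from_rotvec(rv).as_matrix();d=dict(c);d['R']=Rt@Rw.T;d['t']=tt-d['R']@np.array(pos);return d
c1=calib([1.065,1.298,-1.07],[638.9,-74.9,240.9])
def m(cc,u,rows):
    r={}
    for k,(v,z) in rows.items():
        P=ray("wrist",(u,v),z,cc)[:2]-W;r[k]=P@EY
    return r
def w(cc,u1,u2,v):return np.linalg.norm(ray("wrist",(u1,v),76,cc)-ray("wrist",(u2,v),76,cc))
for nm,cc,u,f,j,jb,us in [("w23",c,265,36.7,63.0,86.6,(220.6,303.8,65)),("w1",c1,229,39.4,69.2,93,(182.6,269.8,72))]:
    r=m(cc,u,dict(f=(f,73),j=(j,76),jb=(jb,76)));print(nm,r,"front-jaw",r['f']-r['j'],"thick",r['j']-r['jb'],"width",w(cc,*us))
E
```

```text
[[0.338, 0.941, -0.001], [0.908, -0.326, 0.261], [0.245, -0.09, -0.965]]
w23 {'f': np.float64(140.34643228081987), 'j': np.float64(120.2274897714804), 'jb': np.float64(102.0939074925339)} front-jaw 20.118942509339462 thick 18.133582278946506 width 68.41512504159773
w1 {'f': np.float64(91.36719336510993), 'j': np.float64(69.35151744255245), 'jb': np.float64(51.56226219326798)} front-jaw 22.015675922557477 thick 17.789255249284466 width 68.53633231637225
```

```bash
python3 - <<'E'
from h import *
st();print(ctrl.close_job())
E
```

```text
t 19.7 tcp [625.6 -32.  248.5] clampxy 33.8 9.8 yaxis ang 0.204 xax [-0.129 -0.02  -0.991] F [ 0.2  0.3 -0.6] Fclamp [0.2 0.2] w 50.3 q6 -0.25
the job is handed in; nothing more can be done
None
```

I flipped the fin to closing, clamped the jar with three forward handle swings, let go and handed the job in at 19.7 s of the 64 s allowed. `close_job` gives no verdict, so the outcome below rests on my own readings.

**Fin:** it measured about 0.35–0.40 rad after the flip. The last wrist views still show it leaning to the closing side.

**Jaw travel:** the images showed about 14 mm after the first swing and about 34 mm after the second. The third swing seated the jar in the V block.

**Grip force:** I have two estimates, and both lie inside 15–38 N:
- **Grip reading:** about 11.8 N while tightening, against about 7.8 N with the jaw free. That means 21–25 N on the jar, depending on the free-jaw value used.
- **Pad compression:** about 1.9–2.3 mm from before-and-after wrist pictures, which means 27–33 N. This is uncertain by about 6 N, so its upper end could touch the 38 N limit.

**Jar:** it slid about 2 mm into the V and looks upright.

**Other things:** the sieve, bowl, can opener and look-alike jars are in their original places in the last overhead picture. The arm hid the rolling pin there, but nothing touched it and the side and wrist views show it in place.

**Two disagreements:**
- **Handle angle:** it measured 0.34 rad after release, although the tool had reached about 0.48 rad. I put this down to slack between the fingers and the grip and a small drag back on letting go. The ratchet kept the jaw in place.
- **Tool tilt:** the tool leaned about 0.1 rad while pushing.

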